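# Hang the print scraper on the free hook of the tool carousel

## Task

First turn the tool carousel by its upright pin until its empty hook stands over the index tab of the base. Then take the scraper out of its wooden block and hang it by its eye on that hook: press it back gently against the hook's sprung collar until it clears the upturned tip, let it down until it sits fully home on the bar behind the tip, and let go. Never press the scraper on the carousel with 20 N or more, leave the empty hook over the tab, and leave the other things on the bench where they are.

Things in the scene. Friction and masses are not known exactly. Their poses are not given: they have to be found in the camera images.
- turn_pin (a point): Upright round steel pin, 13 mm thick, on the carousel's top plate (plate top 230 mm, pin top 278 mm above the bench); the point is on its axis, 27 mm above the plate. It turns with the carousel, 50 mm from the carousel axis, exactly opposite the empty hook. Pinch it from above and lead it round the axis in an arc.
- top_plate (a point): Centre of the round top plate (124 mm across), on the vertical carousel axis, 230 mm above the bench. The carousel turns endlessly either way, resists with about 0.2 N m of friction and stays where it is left. The other four hooks, 72 degrees apart, carry tools that are fixed; all hooks and tools stay within 150 mm of the axis and below 220 mm.
- hook_line (a point): Point on the line of the empty hook's level steel bar, 100 mm from the carousel axis, 200 mm above the bench; turns with the carousel. Its -x axis points outward along the bar, z up. The bar is 8 mm thick and ends in an upturned tip, 8 mm thick, whose top is 11 mm above the bar's axis. The hook is telescopic: how far out the tip is clamped differs each time and is NOT measured.
- hook_root (a point): Where the empty hook's bar leaves the hub, 24 mm from the axis, same axes as hook_line. The tip's inner face is 96 to 132 mm from the carousel axis. Behind it a black sprung collar (28 mm wide, 36 tall) rides on the bar, its face 3 mm from the tip. It pushes back 3 N at first touch, 1.2 N more per mm; an eye clears the tip at 9 N (5 mm); at 9 mm, 14 N, it is hard. Press about 12 N.
- index_tab (a point): Centre of the steel tab (14 mm wide) that sticks out of the carousel's fixed round base (190 mm across, 16 mm high), 100 mm from the carousel axis, 16 mm above the bench. Its -x axis points outward; the carousel axis lies 100 mm along its +x. When the carousel is right, hook_line is straight above this point.
- eye (a point): Centre of the eye: a window 20 mm wide (y) and 24 mm tall (z), through the scraper's head along x. The head is a grey plate 8 mm thick (x), 40 wide (y), 44 tall. Grip it by its two side edges, 40 mm apart along y, leaving the window free. To hang it, its x axis (either way) lies along the bar; thread it over the tip with the centre 3.5 mm above the bar's axis; home, it is 8 mm below it.
- scraper: The same scraper, about 120 g, 139 mm long; origin at the middle of the blade's lower edge, 117 mm below the eye's centre, z up to the eye. Handle 22 mm wide, 12 mm thick; blade 50 mm wide, 4 mm thick. It starts upright, blade down in the block. Lowered on the hook it rubs on the collar; let it down the last 3 mm by feel, not to jam it on the bar. Once free, the collar presses it outward against the tip.
- carousel: The fixed base of the tool carousel (190 mm across, 16 mm high), origin under its centre on the carousel axis; its -x axis points to the index tab. The turning part and its hooks are borne by it.
- block: Fixed wooden block, 70 mm (x) by 100 mm (y), 38 mm high, origin under its centre; its slot along y is 6 mm wide, 56 mm long, 28 mm deep. The scraper is lifted straight up at least 30 mm to leave it.
- penguin: Bystander, to be left alone: white plastic penguin-like figure, 72 mm wide, 95 mm tall; origin at its underside.
- tape_roll: Bystander, to be left alone: flat blue tape roll, 76 mm across, 20 mm high; origin at its underside.
- screwdriver: Bystander, to be left alone: screwdriver lying flat; origin at its underside.
- parts_tray: Bystander, to be left alone: grey divided tray 100 x 140 x 30 mm; origin at its underside.
- flux_jar: Bystander, to be left alone: small jar, 44 mm wide, 50 mm tall; origin at its underside.
- speaker: Bystander, to be left alone: black puck-shaped speaker, 84 mm wide, 32 mm high; origin at its underside.
- glue_stick: Bystander, to be left alone: upright white glue stick, 24 mm wide, 90 mm tall; origin at its underside.

How it is judged (in metres and radians):
On the way, in this order (a step that is already met when the one before it is completed fails the run):
1. the empty hook stands over the index tab (horizontal distance between hook_line and index_tab below 0.015 m), for 0.2 s.
2. the scraper is out of its block (z of eye in the frame of block above 0.16 m), for 0.1 s.
3. the scraper's eye sits home on the bar of the empty hook, behind the tip (z of eye in the frame of hook_line between -0.0115 and -0.005 m and y of eye in the frame of hook_line between -0.01 and 0.01 m and x of eye in the frame of hook_line between -0.034 and 0.014 m and angle between eye's own z axis and vertical below 0.15 rad), for 0.3 s.
At the end, for the whole second after the job is handed in: The empty hook stands over the index tab (hook_line within 15 mm of it, seen from above); the scraper hangs on it at rest, upright within 0.15 rad, with the window's centre 5 to 11.5 mm below the bar's axis, within 10 mm of it sideways, and 86 to 134 mm from the carousel axis (all of step 3 and horizontal distance between hook_line and index_tab below 0.015 m and linear speed of scraper below 0.02 m/s and angular speed of scraper below 0.2 rad/s); the robot touches nothing.
It fails at once if the scraper is pressed on the carousel with 20 N or more (contact force between scraper and carousel above 20 N).
It fails at once if a bystander is shifted by more than 25 mm (distance of any of penguin, tape_roll, screwdriver, parts_tray, flux_jar, speaker, glue_stick from where it was at the start of the episode above 0.025 m).
It also fails if it takes over 72 s, if anything falls off the work surface, if the arm or the gripper's body presses on something with over 40 N, if the wrist force passes 120 N, or if a joint passes its speed limit or range.

## Robot

A 6-joint arm with a two-finger parallel gripper is mounted at the origin on the work surface. World frame = base frame: x ahead of the robot, y to its left, z up, the work surface at z = 0. Lengths are in mm, angles in rad, forces in N, time in s.
With the tool pointing down it reaches from about 375 to 975 mm from the base axis. Payload 3.8 kg.
Tool frame: the origin (TCP) lies between the finger pads; the fingertips stand 22 mm ahead of it and the grasp point (between the pads) lies 3 mm ahead of it; z points along the fingers, x is the direction in which the jaws open and shut, and the axes are right-handed (so a half turn about z gives the same grasp; the last joint's range is limited). The gripper opens to 88 mm and grips with 3 to 60 N. Pads are 18 mm wide; open, the fingers measure 123 mm over their backs; the gripper's body (75 mm by 187 mm) begins 45 mm behind the grasp point.
Start: joints at [-1.336, 0.264, 1.604, -0, 1.274, -0.037], TCP at [181.209, -650.217, 260.706] pointing down, gripper open.
Joint ranges: [-2.63, 2.63], [-0.94, 2.18], [0.31, 2.57], [-1.31, 4.45], [0, 2.66], [-2.55, 2.55]. Speed limits (rad/s): [2.57, 2.57, 3.14, 3.14, 3.14, 3.14].

## Interface

Orientations are given as a 3x3 rotation matrix whose columns are the frame's x, y, z axes.
In Python, from station import telemetry, capture, calibration, env gives the robot as it stands.
- The arm moves only by the tool play_rows, never from a script. Its argument "plan" is a list of rows, each a list of 3 entries, a list of its own where there are three numbers: the finger opening in m, from 0 to 0.0881, then the shift along the tool's x, y, z in m, then the turn, a rotation vector about the tool's x, y, z in degrees. A call has 1 to 10 rows; each row shifts and turns the commanded pose from where the row before left it, along the tool's axes as they then stand; what a row does not reach is not made up. A row lasts 1/10 s, in which the tool goes at most 50 mm and 8.59 degrees, less where a joint would pass 70% of its speed; a pose out of reach is approached as far as the arm can. A call is refused whole if a number of a shift passes 0.05 or a number of a turn 8.59, either way. A call with a gripper value outside its range is refused whole. The fingers move at their own pace and stop on an object; "grip_force" is the grip in N (left out, the last holds). Time passes only in rows, so rows that do not move let the fingers close. It gives the time, the measured TCP pose, the force and the opening at its end, in the units of the state.
- telemetry.get_state(): the state, without advancing time (a new reading comes with each control period).
- capture(name): name is "scene" or "top" or "wrist"; returns (picture, depth): 420x560x3 uint8, red, green, blue; 420x560 float32, mm along the optical axis (not along the pixel's ray), 0 where there is no reading.
- calibration(name): a dict with "camera_matrix" (3x3 intrinsics, pixels), "xyz" and "rotation" of the camera in the world. Camera axes: x right, y down, z forward; pixel columns grow to the right and rows downward; lengths in mm; the calibration is good to about 2 mm. A picture is of the moment at which its call begins: read the wrist's pose just before it. calibration takes no time and is no camera call; for the wrist camera it gives the pose at the moment of the call.
- env.sign_off(): hands the job in, once; it reports no verdict.
The state is a dict: "t": time; "qpos": joint angles; "dq": joint speeds; "joint_efforts": joint torques, N m; "tcp_pos": TCP position; "tool_rot": TCP orientation; "wrist_force": force on the tool from outside, world axes, zero at the start; "moment": the same for the moment, N m; "finger_gap": finger opening in mm.
Only numpy, scipy, OpenCV 4.12 (cv2) and the standard library are available. Lean on these libraries where they do the work, as an engineer would, in place of code of your own. Each camera call takes 0.05 s, during which the arm holds its last target.

## Working session

There is one attempt and no reset: what is moved stays moved. The work goes in short steps, Python scripts to look and compute and a tool call to move; the robot and the scene stay as the last step left them, time stands still between calls to the robot, and variables do not carry over. Pictures are saved under pics/ and viewed, and the job is handed in when it is done.

Besides the shell and the picture viewer there is one more tool, called after "Emit:" as a command line: name --argument value ..., lists and objects as JSON in quotes. play_rows: Moves the arm, as the interface text tells. Its arguments: {"type":"object","properties":{"plan":{"type":"array","items":{"type":"array"}},"grip_force":{"type":"number"}},"required":["plan"]}

```bash
mkdir -p pics; ls; cat > h.py <<'E'
import numpy as np, cv2
from station import telemetry, capture, calibration, env
def snap(n,f):
    c=calibration(n); p,d=capture(n); cv2.imwrite(f'pics/{f}.png',p[:,:,::-1]); np.savez(f'pics/{f}.npz',p=p,d=d,K=c['camera_matrix'],t=c['xyz'],R=c['rotation']); return p,d
def w(f,u,v,depth=None,z=None):
    a=np.load(f'pics/{f}.npz'); K=a['K'];R=a['R'];t=a['t']
    r=R@np.linalg.inv(K)@np.array([u,v,1.])
    if z is not None: return t+r*(z-t[2])/r[2]
    return t+r*(a['d'][int(round(v)),int(round(u))] if depth is None else depth)
def crop(f,x0,y0,x1,y1,s,o):
    im=cv2.imread(f'pics/{f}.png')[y0:y1,x0:x1]; cv2.imwrite(f'pics/{o}.png',cv2.resize(im,None,fx=s,fy=s,interpolation=cv2.INTER_CUBIC))
E
python3 - <<'E'
from h import *
s=telemetry.get_state(); print(s)
for n in ['scene','top','wrist']: snap(n,n+'0'); c=calibration(n); print(n,c)
E
```

```text
pics
{'t': 0.0, 'qpos': array([-1.33588889e+00,  2.64714153e-01,  1.60533740e+00, -1.76284667e-06,
        1.27369170e+00, -3.69019766e-02]), 'dq': array([ 0.00081226, -0.00043285,  0.00042892,  0.00178967,  0.00017408,
        0.00171545]), 'joint_efforts': array([ 3.51647741e-04, -5.02110600e+01, -3.56874347e+01,  7.27943843e-02,
        2.92456371e-02, -1.80849329e-04]), 'tcp_pos': array([ 181.06670128, -649.59172154,  259.43399338]), 'tool_rot': array([[ 2.68474822e-01, -9.63286571e-01, -5.02195784e-04],
       [-9.63284304e-01, -2.68475280e-01,  2.09113470e-03],
       [-2.14918913e-03, -7.76596996e-05, -9.99997687e-01]]), 'wrist_force': array([ 0.38435216, -0.70169984, -0.38878981]), 'moment': array([0.01040822, 0.02115768, 0.01275189]), 'finger_gap': 88.19707694218579}
scene {'camera_matrix': array([[400.05879069,   0.        , 278.26316324],
       [  0.        , 400.05879069, 214.26553705],
       [  0.        ,   0.        ,   1.        ]]), 'xyz': array([1109.18390137, -415.59041928, 1039.8771358 ]), 'rotation': array([[ 0.65642512,  0.59596646, -0.46252571],
       [ 0.75
[... 178 characters left out ...]
, 471.58079643, 204.93302178],
       [  0.        ,   0.        ,   1.        ]]), 'xyz': array([ 436.82650552,   13.37901855, 1645.63688586]), 'rotation': array([[ 0.02161126, -0.99527333,  0.09467813],
       [-0.99971723, -0.02245278, -0.0078318 ],
       [ 0.00992057, -0.09448211, -0.99547713]])}
wrist {'camera_matrix': array([[308.13799636,   0.        , 280.60042244],
       [  0.        , 308.13799636, 210.50183634],
       [  0.        ,   0.        ,   1.        ]]), 'xyz': array([ 248.93584157, -630.97243148,  384.18916752]), 'rotation': array([[ 0.26956198, -0.92637195, -0.26300446],
       [-0.96297997, -0.26000318, -0.0711894 ],
       [-0.00243413,  0.27245798, -0.9621646 ]])}
```

View pics/scene0.png

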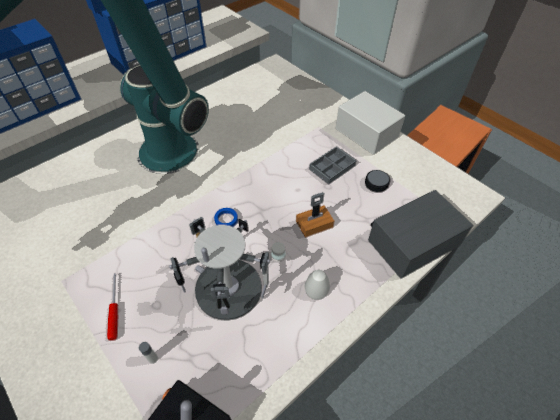

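View pics/top0.png

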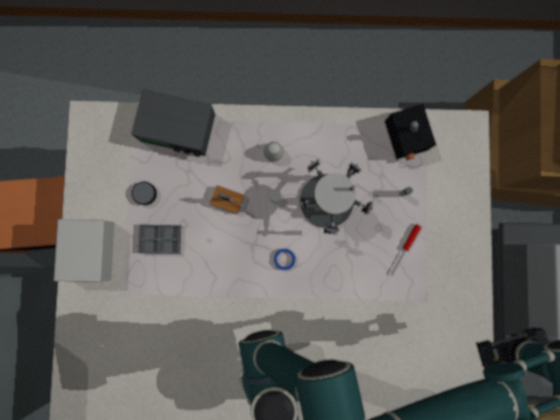

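View pics/wrist0.png

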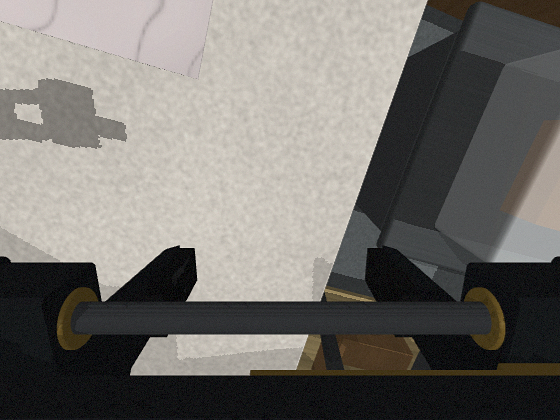

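```bash
python3 - <<'E'
from h import *
crop('top0',190,130,390,250,4,'c1'); crop('scene0',160,190,290,330,4,'c2')
E
```

```text
(no output)
```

View pics/c1.png

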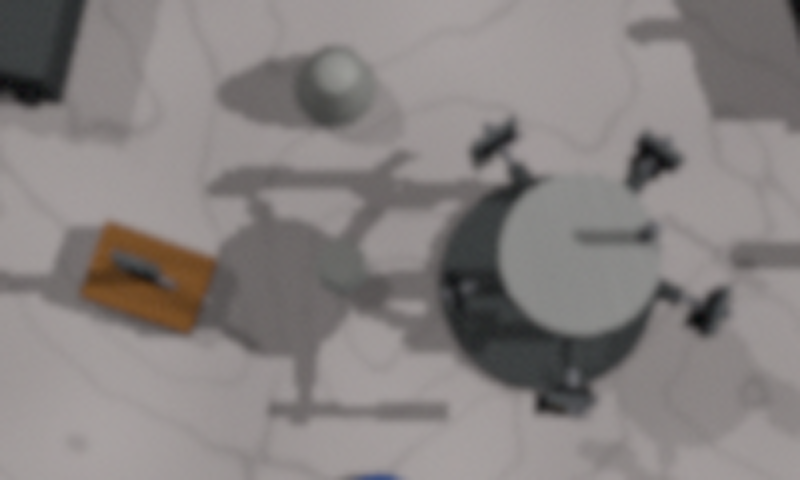

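View pics/c2.png

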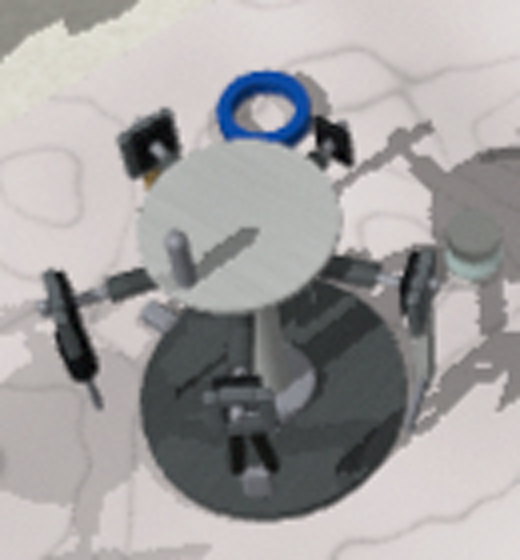

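```bash
python3 - <<'E'
from h import *
np.set_printoptions(precision=1,suppress=True)
d=np.load('pics/top0.npz')['d']
# plate points top: depth-based z map
for f in ['top0','scene0']:
    a=np.load(f'pics/{f}.npz');v,u=np.mgrid[0:420,0:560]
    r=np.linalg.inv(a['K'])@np.stack([u.ravel(),v.ravel(),np.ones(u.size)])*a['d'].ravel()
    P=(a['R']@r).T+a['t']
    m=(abs(P[:,2]-230)<6)&(P[:,0]>300)&(P[:,0]<800)&(P[:,1]<100)&(P[:,1]>-350)&(a['d'].ravel()>0)
    Q=P[m]; print(f,m.sum(),Q.mean(0)); q=Q[:,:2].astype(np.float32)
    c,rad=cv2.minEnclosingCircle(q); print(c,rad)
    m=(abs(P[:,2]-16)<4)&(P[:,0]>300)&(P[:,0]<800)&(P[:,1]<100)&(P[:,1]>-350)
    Q=P[m];print(m.sum(),cv2.minEnclosingCircle(Q[:,:2].astype(np.float32)))
print('tab',w('scene0',199.5,269.5,z=16),w('scene0',199.5,269.5))
print('dark?',w('scene0',160+257/4,190+480/4,z=16),w('scene0',160+257/4,190+480/4))
print('pin top',w('scene0',160+175/4,190+238/4,z=278),w('top0',190+650/4,130+232/4,z=278),w('top0',190+650/4,130+232/4))
print('block', [w('top0',190+x/4,130+y/4,z=38) for x,y in [(107,222),(217,262),(190,332),(82,298)]])
E
```

```text
top0 1199 [ 612.5 -170.2  230.3]
(629.3278198242188, -182.59881591796875) 81.7755355834961
810 ((542.4986572265625, -113.1839828491211), 308.26348876953125)
scene0 1672 [ 614.7 -170.2  229.6]
(611.581787109375, -170.17115783691406) 63.4527473449707
2320 ((585.2293090820312, -49.31767654418945), 218.12094116210938)
tab [ 512.5 -199.6   16. ] [ 514.3 -200.3   19.2]
dark? [ 662.4 -220.2   16. ] [ 701.7 -237.3  105.9]
pin top [ 628.4 -218.4  278. ] [ 621.7 -217.9  278. ] [ 622.  -218.2  276. ]
block [array([652.1, 208.4,  38. ]), array([619.7, 113.1,  38. ]), array([559. , 134.4,  38. ]), array([586.1, 227.5,  38. ])]
```

```bash
cat >> h.py <<'E'
from scipy.spatial.transform import Rotation as Ro
def Rd(a): # pointing down, tool x at world angle a deg
    a=np.radians(a); x=np.array([np.cos(a),np.sin(a),0]); z=np.array([0,0,-1.]); return np.column_stack([x,np.cross(z,x),z])
def plan(wps,start=None,R0=None,step=48,grip=0.0881):
    """wps: list of (x,y,z,angle[,n]) -> rows"""
    s=telemetry.get_state(); p=s['tcp_pos'] if start is None else np.array(start,float); R=s['tool_rot'] if R0 is None else R0
    rows=[]
    for wp in wps:
        T=np.array(wp[:3],float); RT=Rd(wp[3]); rv=Ro.from_matrix(R.T@RT).as_rotvec(degrees=True)
        loc=R.T@(T-p)
        n=int(max(1,np.ceil(np.abs(T-p).max()/step),np.ceil(np.linalg.norm(T-p)/49),np.ceil(np.linalg.norm(rv)/8.4))) if len(wp)<5 else wp[4]
        p0=p.copy();R0_=R.copy()
        for i in range(n):
            Rn=R0_@Ro.from_rotvec(rv*(i+1)/n,degrees=True).as_matrix(); pn=p0+(T-p0)*(i+1)/n
            sh=np.round(R.T@(pn-p)/1000,4); t=np.round(Ro.from_matrix(R.T@Rn).as_rotvec(degrees=True),2)
            p=p+R@sh*1000; R=R@Ro.from_rotvec(t,degrees=True).as_matrix(); rows.append([grip,sh.tolist(),t.tolist()])
    import json
    for i in range(0,len(rows),10): print(json.dumps(rows[i:i+10]).replace('-0.0,','0,').replace('0.0,','0,').replace('0.0]','0]'))
    print('end',p.round(1),len(rows))
E
python3 - <<'E'
from h import *
plan([(470,-260,420,-35),(600,-130,420,11)])
E
```

```text
[[0.0881, [-0.0271, -0.0348, -0.0145], [0, 0.01, -3.58]], [0.0881, [-0.0249, -0.0365, -0.0146], [-0.01, 0.01, -3.59]], [0.0881, [-0.0225, -0.0379, -0.0145], [0, 0.01, -3.58]], [0.0881, [-0.0202, -0.0392, -0.0145], [0, 0, -3.59]], [0.0881, [-0.0176, -0.0405, -0.0146], [-0.01, 0.01, -3.58]], [0.0881, [-0.0151, -0.0414, -0.0145], [0, 0.01, -3.59]], [0.0881, [-0.0124, -0.0423, -0.0146], [0, 0.01, -3.58]], [0.0881, [-0.0098, -0.043, -0.0146], [-0.01, 0.01, -3.59]], [0.0881, [-0.007, -0.0436, -0.0145], [0, 0.01, -3.58]], [0.0881, [-0.0043, -0.0439, -0.0146], [0, 0.01, -3.58]]]
[[0.0881, [-0.0016, -0.0441, -0.0146], [-0.01, 0, -3.59]], [0.0881, [0.0053, -0.0302, 0], [0, 0, -7.67]], [0.0881, [0.0093, -0.0292, 0], [0, 0, -7.66]], [0.0881, [0.0131, -0.0276, 0], [0, 0, -7.67]], [0.0881, [0.0167, -0.0257, 0], [0, 0, -7.67]], [0.0881, [0.02, -0.0233, 0], [0, 0, -7.66]], [0.0881, [0.0229, -0.0203, 0], [0, 0.01, -7.67]]]
end [ 600. -130.  420.] 17
```

Emit:
play_rows --plan '[[0.0881, [-0.0271, -0.0348, -0.0145], [0, 0, -3.6]], [0.0881, [-0.0249, -0.0365, -0.0146], [0, 0, -3.6]], [0.0881, [-0.0225, -0.0379, -0.0145], [0, 0, -3.6]], [0.0881, [-0.0202, -0.0392, -0.0145], [0, 0, -3.6]], [0.0881, [-0.0176, -0.0405, -0.0146], [0, 0, -3.6]], [0.0881, [-0.0151, -0.0414, -0.0145], [0, 0, -3.6]], [0.0881, [-0.0124, -0.0423, -0.0146], [0, 0, -3.6]], [0.0881, [-0.0098, -0.043, -0.0146], [0, 0, -3.6]], [0.0881, [-0.007, -0.0436, -0.0145], [0, 0, -3.6]], [0.0881, [-0.0043, -0.0439, -0.0146], [0, 0, -3.6]]]'

```text
t: 1.15
tcp_pos: [444.0, -293.7, 406.6]
tool_rot: [[0.785, -0.62, -0.0], [-0.62, -0.785, 0.0], [-0.0, 0.0, -1.0]]
wrist_force: [0.5, 0.2, -0.4]
finger_gap: 88.5
```

```bash
python3 - <<'E'
from h import *
snap('wrist','w1')
E
```

```text
(no output)
```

View pics/w1.png

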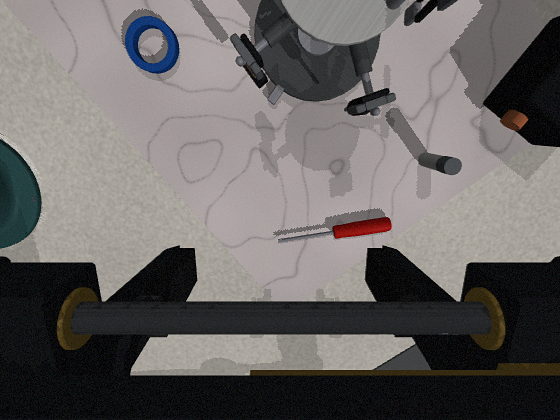

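Emit:
play_rows --plan '[[0.0881, [-0.0016, -0.0441, -0.0146], [0, 0, -3.6]], [0.0881, [0.0053, -0.0302, 0], [0, 0, -7.67]], [0.0881, [0.0093, -0.0292, 0], [0, 0, -7.66]], [0.0881, [0.0131, -0.0276, 0], [0, 0, -7.67]], [0.0881, [0.0167, -0.0257, 0], [0, 0, -7.67]], [0.0881, [0.02, -0.0233, 0], [0, 0, -7.66]], [0.0881, [0.0229, -0.0203, 0], [0, 0, -7.67]], [0.0881, [0, 0, 0], [0, 0, 0]]]'

```text
t: 2.0
tcp_pos: [600.8, -127.2, 419.5]
tool_rot: [[0.98, 0.199, -0.001], [0.199, -0.98, 0.002], [-0.001, -0.002, -1.0]]
wrist_force: [-0.5, -0.1, -0.6]
finger_gap: 88.2
```

```bash
python3 - <<'E'
from h import *
print(telemetry.get_state()['tcp_pos'],telemetry.get_state()['t'])
snap('wrist','w2');snap('scene','scene1')
E
```

```text
[ 600.83979051 -127.22363829  419.52574668] 2.0
```

View pics/w2.png

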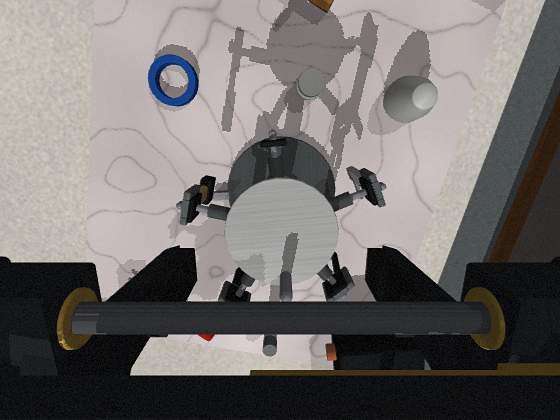

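```bash
python3 - <<'E'
from h import *
crop('w2',215,120,345,310,4,'c3'); crop('w1',220,20,330,120,6,'c4')
np.set_printoptions(precision=1,suppress=True)
for f in ['w1','w2','scene1']:
    a=np.load(f'pics/{f}.npz');v,u=np.mgrid[0:420,0:560]
    r=np.linalg.inv(a['K'])@np.stack([u.ravel(),v.ravel(),np.ones(u.size)])*a['d'].ravel()
    P=(a['R']@r).T+a['t']
    m=(abs(P[:,2]-230)<5)&(np.hypot(P[:,0]-613,P[:,1]+170)<75)&(a['d'].ravel()>0)
    Q=P[m]; q=Q[:,:2].astype(np.float32)
    print(f,m.sum(),Q.mean(0),cv2.minEnclosingCircle(q))
    m=(abs(P[:,2]-16)<3)&(np.hypot(P[:,0]-613,P[:,1]+170)<115)
    Q=P[m];rr=np.hypot(Q[:,0]-613,Q[:,1]+170);k=rr>97.5
    print('tab?',k.sum(),Q[k].mean(0) if k.any() else '', Q[rr>100].mean(0))
    m=(P[:,2]>265)&(P[:,2]<282)&(np.hypot(P[:,0]-613,P[:,1]+170)<65)
    print('pin',m.sum(),P[m].mean(0))
E
```

```text
w1 4111 [ 582.8 -203.   230.5] ((592.3343505859375, -192.98643493652344), 54.64982986450195)
tab? 105 [ 510.5 -197.7   16.5] [ 509.2 -198.    16.5]
pin 0 [nan nan nan]
w2 9478 [ 609.7 -167.2  230.4] ((610.4247436523438, -171.0196075439453), 62.034236907958984)
tab? 77 [ 510.1 -197.6   15.9] [ 509.  -197.8   15.9]
pin 168 [ 624.4 -215.8  274.4]
scene1 1668 [ 614.6 -170.2  229.7] ((611.7324829101562, -169.92990112304688), 62.68191909790039)
tab? 23 [ 510. -197.   16.] [ 508.9 -197.2   15.8]
pin 32 [ 628.3 -219.1  273.7]<stdin>:15: RuntimeWarning: Mean of empty slice.
  ret = um.true_divide(
```

View pics/c3.png

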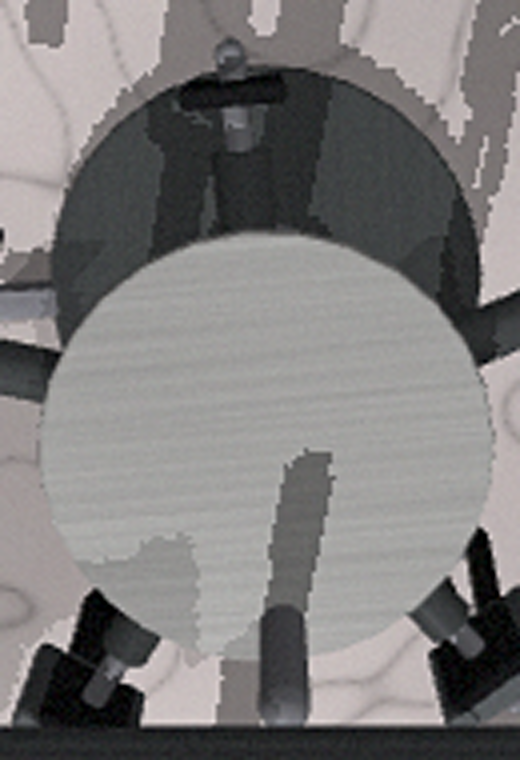

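View pics/c4.png

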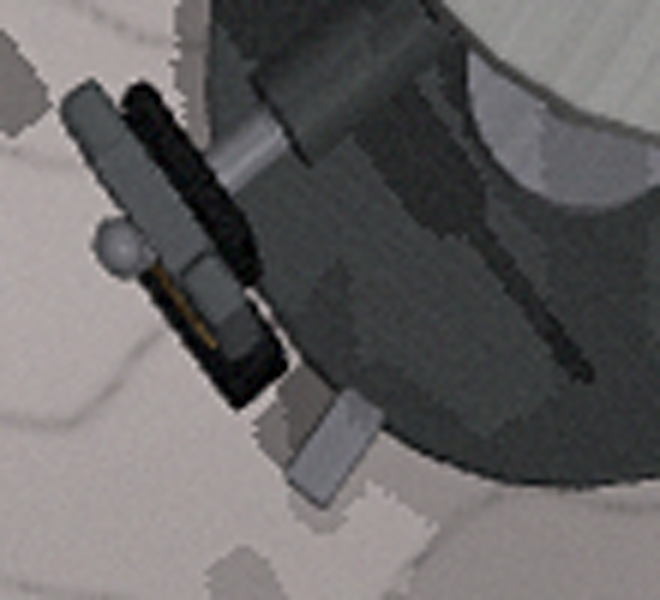

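```bash
python3 - <<'E'
from h import *
np.set_printoptions(precision=1,suppress=True)
C=np.array([610.9,-170.4])
def pr(n,P): d=P[:2]-C; print(n,P,np.hypot(*d).round(1),np.degrees(np.arctan2(d[1],d[0])).round(1))
for x,y in [(345,388),(383,410),(325,508),(288,480)]: pr('tab',w('w1',220+x/6,20+y/6,z=16))
pr('tab in',w('w1',220+364/6,20+399/6,z=16));pr('tab out',w('w1',220+306/6,20+494/6,z=16))
pr('tip',w('w2',215+230/4,120+52/4,z=211)); pr('collar',w('w2',215+234/4,120+90/4,z=218)); pr('bar',w('w2',215+238/4,120+130/4,z=204))
pr('root',w('w2',215+247/4,120+185/4,z=204))
pr('ring',w('w2',215+232/4,120+95/4))
pr('pin',w('w2',215+285/4,120+710/4,z=276))
c=C+0
# ellipse fit of plate contour in w2
a=np.load('pics/w2.npz')
from math import *
for f in ['w2']:
    v,u=np.mgrid[0:420,0:560]
    r=np.linalg.inv(a['K'])@np.stack([u.ravel(),v.ravel(),np.ones(u.size)])*a['d'].ravel()
    P=((a['R']@r).T+a['t'])
    m=(abs(P[:,2]-230)<5)&(np.hypot(P[:,0]-611,P[:,1]+170)<75)
    h=cv2.convexHull(P[m][:,:2].astype(np.float32))[:,0]
    k=h[h[:,1]>-210]; 
    A=np.c_[2*k,np.ones(len(k))]; s=np.linalg.lstsq(A,(k**2).sum(1),rcond=None)[0]; print(s[:2],sqrt(s[2]+s[0]**2+s[1]**2))
E
```

```text
tab [ 519.6 -190.    16. ] 93.3 -167.9
tab [ 524.1 -200.3   16. ] 91.8 -161.0
tab [ 497.2 -209.9   16. ] 120.4 -160.9
tab [ 493.9 -198.4   16. ] 120.3 -166.6
tab in [ 521.9 -195.1   16. ] 92.4 -164.5
tab out [ 495.4 -204.    16. ] 120.3 -163.8
tip [580.7 -69.3 211. ] 105.5 106.6
collar [583.7 -78.2 218. ] 96.1 106.4
bar [586.7 -89.3 204. ] 84.6 106.6
root [ 592.  -103.5  204. ] 69.5 105.8
ring [583.4 -79.5 219.4] 95.0 106.8
pin [ 625.4 -218.3  276. ] 50.0 -73.2
[ 610.5 -170.5] 61.39942801708143
```

```bash
python3 - <<'E'
from h import *
plan([(625.2,-218.3,330,16.6),(625.2,-218.3,260,16.6,2)],grip=0.04)
E
```

```text
[[0.04, [0.0029, 0.0307, 0.03], [0, 0.03, -1.82]], [0.04, [0.0018, 0.0308, 0.03], [-0.01, 0.03, -1.82]], [0.04, [0.0009, 0.0309, 0.03], [0, 0.04, -1.82]], [0.04, [0, 0, 0.035], [0, 0, -0]], [0.04, [0, 0, 0.035], [0, 0, -0]]]
end [ 625.2 -218.3  260. ] 5
```

Emit:
play_rows --plan '[[0.04, [0.0029, 0.0307, 0.03], [0, 0.03, -1.82]], [0.04, [0.0018, 0.0308, 0.03], [0, 0.03, -1.82]], [0.04, [0.0009, 0.0309, 0.03], [0, 0, -1.82]], [0.04, [0, 0, 0.005], [0, 0, 0]], [0.04, [0, 0, 0], [0, 0, 0]]]' --grip_force 40

```text
t: 2.6
tcp_pos: [623.7, -219.6, 323.7]
tool_rot: [[0.959, 0.282, -0.003], [0.282, -0.959, 0.002], [-0.002, -0.003, -1.0]]
wrist_force: [0.5, 0.2, 0.5]
finger_gap: 50.3
```

```bash
python3 - <<'E'
from h import *
snap('wrist','w3');snap('scene','scene2');crop('scene2',160,160,290,330,4,'c5')
plan([(625.2,-218.3,260,16.6)],grip=0.04)
E
```

```text
[[0.04, [-0.0001, -0.0002, 0.0336], [0.02, -0.07, -0.03]], [0.04, [0, -0.0001, 0.0336], [0.02, -0.06, -0.03]]]
end [ 625.2 -218.3  260. ] 2
```

View pics/w3.png

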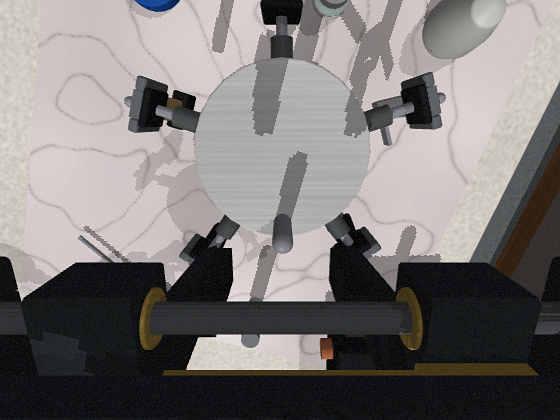

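View pics/c5.png

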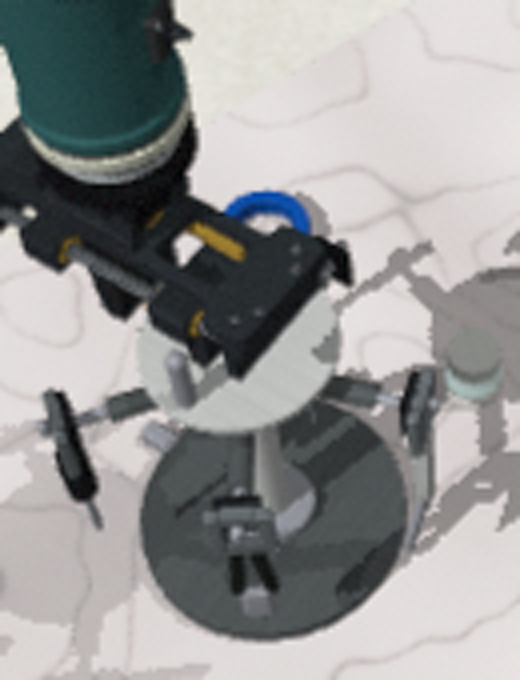

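```bash
python3 - <<'E'
from h import *
np.set_printoptions(precision=1,suppress=True)
print(w('w3',283,241,z=278),w('w3',284,225,z=230+5),w('w3',283,241))
a=np.load('pics/w3.npz')
v,u=np.mgrid[0:420,0:560]
r=np.linalg.inv(a['K'])@np.stack([u.ravel(),v.ravel(),np.ones(u.size)])*a['d'].ravel()
P=((a['R']@r).T+a['t'])
m=(abs(P[:,2]-230)<5)&(np.hypot(P[:,0]-611,P[:,1]+170)<75)
h=cv2.convexHull(P[m][:,:2].astype(np.float32))[:,0]
k=h[h[:,1]>-210]; 
A=np.c_[2*k,np.ones(len(k))]; s=np.linalg.lstsq(A,(k**2).sum(1),rcond=None)[0]; print(s[:2],(s[2]+s[0]**2+s[1]**2)**.5)
m=(abs(P[:,2]-276)<4)&(np.hypot(P[:,0]-611,P[:,1]+170)<75); print(m.sum(),P[m].min(0),P[m].max(0))
E
```

```text
[ 624.3 -215.8  278. ] [ 626.5 -219.6  235. ] [ 624.3 -215.7  278.3]
[ 610.2 -170.9] 61.52198156585025
350 [ 618.4 -225.   272. ] [ 630.8 -212.6  279.9]
```

Emit:
play_rows --plan '[[0.04, [0, 0, 0.034], [0, 0, 0]], [0.04, [0, 0, 0.034], [0, 0, 0]], [0.0, [0, 0, 0], [0, 0, 0]], [0.0, [0, 0, 0], [0, 0, 0]], [0.0, [0, 0, 0], [0, 0, 0]], [0.0, [0, 0, 0], [0, 0, 0]]]'

```text
t: 3.3
tcp_pos: [625.9, -218.9, 261.2]
tool_rot: [[0.958, 0.287, 0.003], [0.287, -0.958, -0.002], [0.002, 0.003, -1.0]]
wrist_force: [-3.7, -0.9, 4.4]
finger_gap: 11.7
```

```bash
python3 - <<'E'
from h import *
s=telemetry.get_state();p=s['tcp_pos'];print(p,s['wrist_force'],s['finger_gap'])
C=np.array([610.4,-170.8]);R=s['tool_rot'];a0=np.degrees(np.arctan2(R[1,0],R[0,0]));print(a0)
d=p[:2]-C;r=np.hypot(*d);t0=np.degrees(np.arctan2(d[1],d[0]));print(r,t0)
n=16; tot=15.9-t0
wp=[(*(C+50*np.array([np.cos(q),np.sin(q)])),p[2],a0+tot*(i+1)/n,1) for i,q in enumerate(np.radians(t0+tot*(np.arange(n)+1)/n))]
plan(wp,grip=0.0)
E
```

```text
[ 625.90835079 -218.90276986  261.19366574] [-3.73114065 -0.93907407  4.43684075] 11.721829296155793
16.648982998826007
50.54092808863943 -72.13065939731743
[[0, [0.0048, -0.0009, 0], [0.16, -0.13, -5.5]], [0, [0.0048, -0.0003, 0], [0, 0, -5.5]], [0, [0.0048, -0.0003, 0], [0, 0, -5.51]], [0, [0.0047, -0.0004, 0], [0, 0, -5.5]], [0, [0.0048, -0.0003, 0], [0, 0, -5.5]], [0, [0.0048, -0.0003, 0], [0, 0, -5.5]], [0, [0.0048, -0.0004, 0], [0, 0, -5.5]], [0, [0.0048, -0.0003, 0], [0, 0, -5.51]], [0, [0.0048, -0.0003, 0], [0, 0, -5.5]], [0, [0.0048, -0.0004, 0], [0, 0, -5.5]]]
[[0, [0.0048, -0.0003, 0], [0, 0, -5.5]], [0, [0.0047, -0.0003, 0], [0, 0, -5.5]], [0, [0.0048, -0.0004, 0], [0, 0, -5.51]], [0, [0.0048, -0.0003, 0], [0, 0, -5.5]], [0, [0.0048, -0.0003, 0], [0, 0, -5.5]], [0, [0.0048, -0.0004, 0], [0, 0, -5.5]]]
end [ 658.4 -157.1  261.2] 16
```

Emit:
play_rows --plan '[[0, [0.0048, -0.0003, 0], [0, 0, -5.5]], [0, [0.0048, -0.0003, 0], [0, 0, -5.5]], [0, [0.0048, -0.0003, 0], [0, 0, -5.5]], [0, [0.0048, -0.0004, 0], [0, 0, -5.5]], [0, [0.0048, -0.0003, 0], [0, 0, -5.5]], [0, [0.0048, -0.0003, 0], [0, 0, -5.5]], [0, [0.0048, -0.0004, 0], [0, 0, -5.5]], [0, [0.0048, -0.0003, 0], [0, 0, -5.5]]]'

```text
t: 4.1
tcp_pos: [654.1, -195.4, 261.2]
tool_rot: [[0.487, 0.873, 0.002], [0.873, -0.487, -0.002], [-0.001, 0.003, -1.0]]
wrist_force: [-6.8, -2.0, 5.8]
finger_gap: 11.6
```

```bash
cat > arc.py <<'E'
from h import *
import sys
s=telemetry.get_state();p=s['tcp_pos'];print(p,s['wrist_force'],s['finger_gap'])
C=np.array([610.4,-170.8]);R=s['tool_rot'];a0=np.degrees(np.arctan2(R[1,0],R[0,0]))
d=p[:2]-C;r=np.hypot(*d);t0=np.degrees(np.arctan2(d[1],d[0]));print('ang tool',a0,'r',r,'pin ang',t0)
n=int(sys.argv[1]); tot=15.9-t0
wp=[(*(C+50*np.array([np.cos(q),np.sin(q)])),p[2],a0+tot*(i+1)/n,1) for i,q in enumerate(np.radians(t0+tot*(np.arange(n)+1)/n))]
plan(wp,grip=0.0)
E
python3 arc.py 8
```

```text
[ 654.11383299 -195.41027765  261.20910337] [-6.75317486 -1.95432749  5.81616248] 11.58078683839174
ang tool 60.831019241206604 r 50.16537611361464 pin ang -29.378903664281566
[[0, [0.0049, -0.0004, -0], [0.14, 0.07, -5.66]], [0, [0.005, -0.0002, -0], [0, 0, -5.66]], [0, [0.0049, -0.0002, -0], [0, 0, -5.66]], [0, [0.0049, -0.0003, -0], [0, 0, -5.66]], [0, [0.005, -0.0002, -0], [0, 0, -5.66]], [0, [0.0049, -0.0002, -0], [0, 0, -5.66]], [0, [0.0049, -0.0002, -0], [0, 0.01, -5.66]], [0, [0.005, -0.0003, -0], [0, 0, -5.66]]]
end [ 658.5 -157.1  261.2] 8
```

Emit:
play_rows --plan '[[0, [0.0049, -0.0003, 0], [0, 0, -5.6]], [0, [0.0049, -0.0003, 0], [0, 0, -5.6]], [0, [0.0049, -0.0003, 0], [0, 0, -5.6]], [0, [0.0049, -0.0003, 0], [0, 0, -5.6]], [0, [0.0049, -0.0003, 0], [0, 0, -5.6]], [0, [0.0049, -0.0003, 0], [0, 0, -5.6]], [0, [0.0049, -0.0003, 0], [0, 0, -5.6]], [0, [0.0049, -0.0003, 0], [0, 0, -5.6]], [0, [0, 0, 0], [0, 0, 0]], [0, [0, 0, 0], [0, 0, 0]]]'

```text
t: 5.1
tcp_pos: [658.2, -157.0, 261.2]
tool_rot: [[-0.266, 0.964, 0.002], [0.964, 0.266, -0.002], [-0.002, 0.001, -1.0]]
wrist_force: [-7.2, -1.7, 5.2]
finger_gap: 11.9
```

```bash
python3 arc.py 1; python3 - <<'E'
from h import *
snap('wrist','w4')
E
```

```text
[ 658.20157879 -157.04286481  261.17856506] [-7.19582728 -1.65637575  5.18549003] 11.94854155952462
ang tool 105.42914677056719 r 49.74183051790315 pin ang 16.05564228480888
[[0, [-0.0001, 0.0003, 0], [0.07, 0.11, 0.16]]]
end [ 658.5 -157.1  261.2] 1
```

View pics/w4.png

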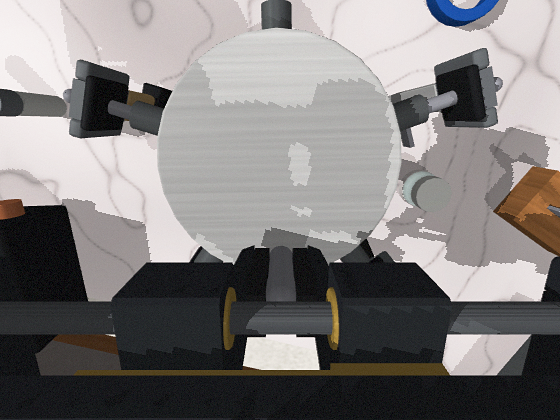

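```bash
python3 - <<'E'
from h import *
plan([(658.2,-157,345,105.9,2),(540,-190,420,105.9)],grip=0.04)
E
```

```text
[[0.04, [-0.0001, 0, -0.0419], [0.04, 0.06, -0.24]], [0.04, [0, 0.0001, -0.0419], [0.03, 0.05, -0.24]], [0.04, [0.0002, -0.0409, -0.025], [0, 0, 0]], [0.04, [0.0003, -0.0409, -0.025], [0, 0, 0]], [0.04, [0.0002, -0.041, -0.025], [0, 0, 0]]]
end [ 539.9 -190.   420. ] 5
```

Emit:
play_rows --plan '[[0.04, [0, 0, 0], [0, 0, 0]], [0.04, [0, 0, 0], [0, 0, 0]], [0.04, [0, 0, 0], [0, 0, 0]], [0.04, [0, 0, -0.042], [0, 0, 0]], [0.04, [0, 0, -0.042], [0, 0, 0]]]'

```text
t: 5.65
tcp_pos: [657.7, -155.9, 340.4]
tool_rot: [[-0.266, 0.964, -0.003], [0.964, 0.266, 0.002], [0.003, -0.003, -1.0]]
wrist_force: [0.6, 0.7, 0.8]
finger_gap: 40.2
```

Emit:
play_rows --plan '[[0.088, [0, -0.041, -0.026], [0, 0, 0]], [0.088, [0, -0.041, -0.026], [0, 0, 0]], [0.088, [0, -0.041, -0.026], [0, 0, 0]], [0.088, [0, 0, 0], [0, 0, 0]], [0.088, [0, 0, 0], [0, 0, 0]]]'

```text
t: 6.15
tcp_pos: [540.0, -189.3, 421.3]
tool_rot: [[-0.265, 0.964, 0.005], [0.964, 0.265, -0.001], [-0.002, 0.004, -1.0]]
wrist_force: [0.5, -1.1, 0.1]
finger_gap: 77.5
```

```bash
python3 - <<'E'
from h import *
snap('wrist','w5');snap('scene','scene3')
E
```

```text
(no output)
```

View pics/w5.png

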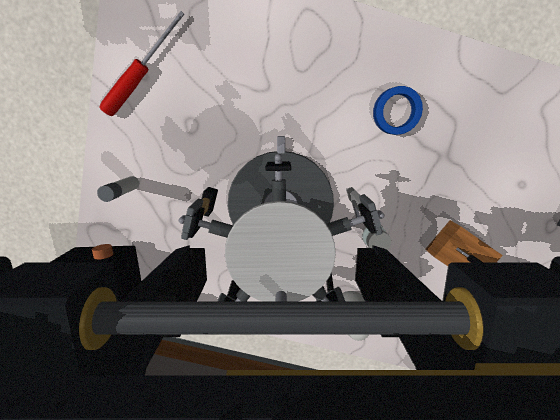

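```bash
python3 - <<'E'
from h import *
crop('w5',225,120,335,260,5,'c6');
crop('w5',420,200,530,290,6,'c7');
E
```

```text
(no output)
```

View pics/c6.png

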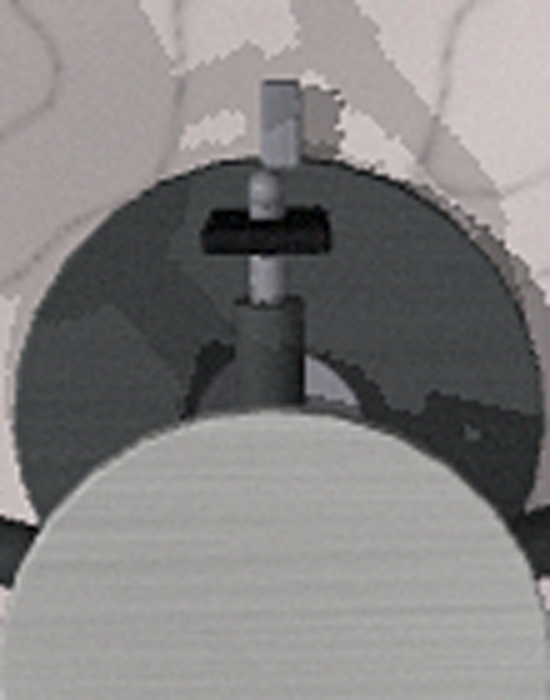

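View pics/c7.png

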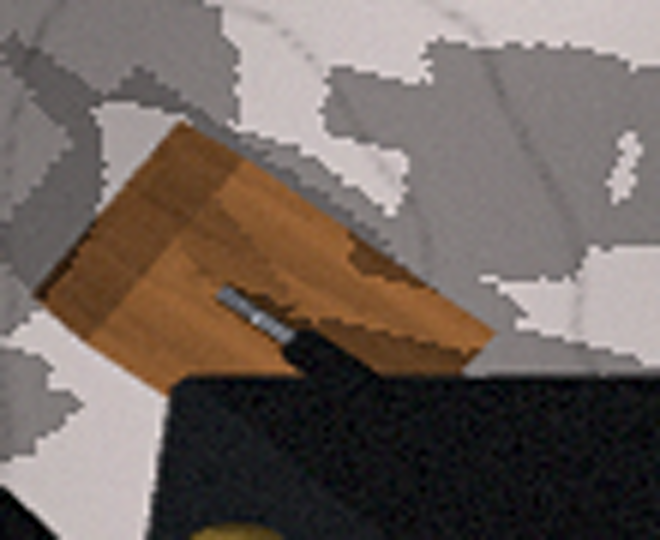

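```bash
python3 - <<'E'
from h import *
np.set_printoptions(precision=1,suppress=True)
a=np.load('pics/w5.npz')
v,u=np.mgrid[0:420,0:560]
r=np.linalg.inv(a['K'])@np.stack([u.ravel(),v.ravel(),np.ones(u.size)])*a['d'].ravel()
P=((a['R']@r).T+a['t'])
m=(abs(P[:,2]-230)<5)&(np.hypot(P[:,0]-611,P[:,1]+170)<75)
h=cv2.convexHull(P[m][:,:2].astype(np.float32))[:,0]
k=h[h[:,0]<630] 
A=np.c_[2*k,np.ones(len(k))]; s=np.linalg.lstsq(A,(k**2).sum(1),rcond=None)[0]; print(s[:2],(s[2]+s[0]**2+s[1]**2)**.5)
C=s[:2]
def pr(n,P): d=P[:2]-C; print(n,P,np.hypot(*d).round(1),np.degrees(np.arctan2(d[1],d[0])).round(1))
for n,x,y,z in [('tab in',281,165,16),('tab out',281,82,16),('tip top far',263,172,211),('tip top near',263,188,211),('tip base inner',266,207,204),('bar',266,262,204),('root',266,298,204),('collar out top',266,211,218),('collar in top',266,250,218),('collar L',204,235,218),('collar R',329,235,218)]:
    pr(n,w('w5',225+x/5,120+y/5,z=z))
m=(P[:,2]>195)&(P[:,2]<222)&(abs(P[:,0]-513)<25)&(abs(P[:,1]+198)<25)
np.savetxt('pics/hp.txt',P[m],'%.1f')
d=P[m]-np.array([*C,0]); e=np.radians(-164.1); rad=d[:,0]*np.cos(e)+d[:,1]*np.sin(e); lat=-d[:,0]*np.sin(e)+d[:,1]*np.cos(e)
o=np.argsort(rad)
for lo in np.arange(80,116,2):
    q=(rad>=lo)&(rad<lo+2); 
    if q.any(): print(lo,q.sum(),P[m][q][:,2].min(),P[m][q][:,2].max(),lat[q].min(),lat[q].max())
E
```

```text
[ 610. -171.] 61.49446044728844
tab in [ 521.8 -193.6   16. ] 91.0 -165.6
tab out [ 495.4 -200.9   16. ] 118.4 -165.4
tip top far [ 505.8 -202.1  211. ] 108.7 -163.3
tip top near [ 509.1 -201.2  211. ] 105.3 -163.3
tip base inner [ 513.7 -199.4  204. ] 100.4 -163.6
bar [ 525.5 -196.1  204. ] 88.2 -163.4
root [ 533.3 -194.   204. ] 80.0 -163.3
collar out top [ 512.8 -199.5  218. ] 101.3 -163.6
collar in top [ 520.8 -197.3  218. ] 93.0 -163.6
collar L [ 521.2 -210.9  218. ] 97.3 -155.8
collar R [ 514.2 -185.2  218. ] 96.9 -171.5
80 13 201.80070664313325 205.8981240322825 -2.0092574214834507 4.7583683943239485
82 9 202.35155729809384 205.87608849067567 -2.0193602814512097 4.7125630524058515
84 13 203.04769973537867 205.36767782600435 -2.0378240149744045 4.681133460432193
86 14 202.16761965197298 206.47224751508105 -2.0530003860503854 4.671950111079084
88 14 202.39828706709716 205.51287493068867 -2.070681383628923 4.642437893355769
92 31 215.77872035162886 218.90752617983713 -11.729145373321996 13.931744092923058
94 45 217.16515609962 219.90068093133465 -11.695808303376387 14.981730397350436
96 55 205.77495074595026 220.38409862922367 -11.97894508209847 15.019019495204716
98 79 195.08464423583092 218.07376067672544 -11.026509986248659 13.502325008551363
100 9 201.73778106029744 205.8332096590234 -2.16353654595126 4.487123500127531
102 12 202.6840223958967 212.41418011460792 -2.172867465332029 4.295732586073342
104 14 207.798384421964 212.77577823168815 -2.194332326202897 5.411828627240208
106 11 207.6074518021083 212.56137644660964 -2.2022485958282907 4.274832915076704
108 10 200.30235992810168 211.0860909676556 -1.1203309585243133 3.2049387203286166
```

```bash
python3 - <<'E'
from h import *
plan([(575,150,320,71.4)],grip=0.088)
E
```

```text
[[0.088, [0.0396, 0.0154, 0.0124], [0, -0.01, 4.26]], [0.088, [0.0407, 0.0125, 0.0123], [0, -0.01, 4.25]], [0.088, [0.0415, 0.0094, 0.0124], [0, 0, 4.26]], [0.088, [0.0421, 0.0063, 0.0123], [0, -0.01, 4.25]], [0.088, [0.0424, 0.0032, 0.0124], [0, -0.01, 4.26]], [0.088, [0.0426, 0, 0.0123], [0, -0.01, 4.25]], [0.088, [0.0424, -0.0032, 0.0123], [0, -0.01, 4.26]], [0.088, [0.0421, -0.0062, 0.0123], [0.01, -0.01, 4.26]]]
end [575. 150. 320.] 8
```

Emit:
play_rows --plan '[[0.06, [0.0396, 0.0154, 0.0124], [0, 0, 4.26]], [0.06, [0.0407, 0.0125, 0.0123], [0, 0, 4.26]], [0.06, [0.0415, 0.0094, 0.0124], [0, 0, 4.26]], [0.06, [0.0421, 0.0063, 0.0123], [0, 0, 4.25]], [0.06, [0.0424, 0.0032, 0.0124], [0, 0, 4.26]], [0.06, [0.0426, 0, 0.0123], [0, 0, 4.25]], [0.06, [0.0424, -0.0032, 0.0123], [0, 0, 4.26]], [0.06, [0.0421, -0.0062, 0.0123], [0, 0, 4.26]], [0.06, [0, 0, 0], [0, 0, 0]], [0.06, [0, 0, 0], [0, 0, 0]]]'

```text
t: 7.25
tcp_pos: [574.3, 151.1, 318.3]
tool_rot: [[0.315, 0.949, -0.004], [0.949, -0.315, -0.001], [-0.002, -0.003, -1.0]]
wrist_force: [-0.2, -0.7, 0.6]
finger_gap: 59.9
```

```bash
python3 - <<'E'
from h import *
snap('wrist','w6');
E
```

```text
(no output)
```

View pics/w6.png

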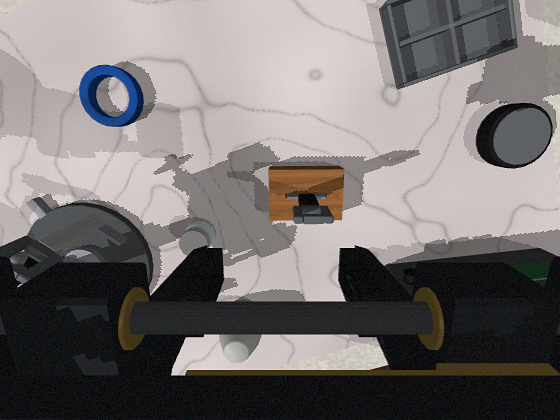

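```bash
python3 - <<'E'
from h import *
np.set_printoptions(precision=1,suppress=True)
crop('w6',260,155,355,235,7,'c8')
a=np.load('pics/w6.npz')
v,u=np.mgrid[0:420,0:560]
r=np.linalg.inv(a['K'])@np.stack([u.ravel(),v.ravel(),np.ones(u.size)])*a['d'].ravel()
P=((a['R']@r).T+a['t'])
near=(abs(P[:,0]-604)<70)&(abs(P[:,1]-171)<70)
m=near&(P[:,2]>141)&(P[:,2]<155); Q=P[m]
print('head top',m.sum(),Q.mean(0),cv2.minAreaRect(Q[:,:2].astype(np.float32)),Q[:,2].max())
m=near&(P[:,2]>34)&(P[:,2]<42)
print('block',cv2.minAreaRect(P[m][:,:2].astype(np.float32)))
E
```

```text
head top 379 [604.7 175.3 148.4] ((605.62451171875, 175.58712768554688), (39.25087356567383, 8.485864639282227), 73.16730499267578) 151.19122313595426
block ((606.3244018554688, 175.85594177246094), (100.24139404296875, 70.78007507324219), 72.2540054321289)
```

View pics/c8.png

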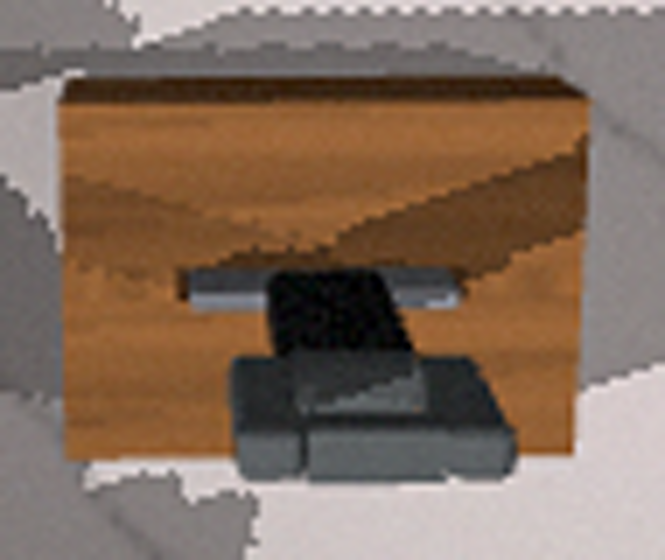

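```bash
python3 - <<'E'
from h import *
plan([(605.5,175.5,200,72.4),(605.5,175.5,130,72.4,2)],grip=0.06)
E
```

```text
[[0.06, [0.0114, 0.0071, 0.0398], [-0.03, 0.03, -0.3]], [0.06, [0.0113, 0.0072, 0.0397], [-0.03, 0.03, -0.3]], [0.06, [0.0113, 0.0071, 0.0398], [-0.02, 0.02, -0.29]], [0.06, [0, 0, 0.035], [0, 0, -0]], [0.06, [0, 0, 0.035], [0, 0, -0]]]
end [605.5 175.6 130. ] 5
```

Emit:
play_rows --plan '[[0.06, [0.0114, 0.0071, 0.0398], [0, 0, -0.3]], [0.06, [0.0113, 0.0072, 0.0397], [0, 0, -0.3]], [0.06, [0.0113, 0.0071, 0.0398], [0, 0, -0.3]], [0.06, [0, 0, 0], [0, 0, 0]]]'

```text
t: 7.7
tcp_pos: [603.0, 173.3, 195.0]
tool_rot: [[0.305, 0.952, -0.01], [0.952, -0.305, -0.003], [-0.006, -0.009, -1.0]]
wrist_force: [-1.0, -0.6, -0.7]
finger_gap: 59.7
```

```bash
python3 - <<'E'
from h import *
s=telemetry.get_state();print(s['tcp_pos'],s['finger_gap'])
snap('wrist','w7');snap('scene','scene4');crop('scene4',260,150,370,250,6,'c9')
plan([(605.5,175.5,130,72.4,2)],grip=0.06)
E
```

```text
[603.0225066  173.26978978 195.00812946] 59.67264821655656
[[0.06, [0.0008, -0.0003, 0.0357], [-0.03, 0.03, -0.09]], [0.06, [0.0008, -0.0004, 0.0358], [-0.02, 0.03, -0.1]]]
end [605.5 175.5 130. ] 2
```

View pics/w7.png

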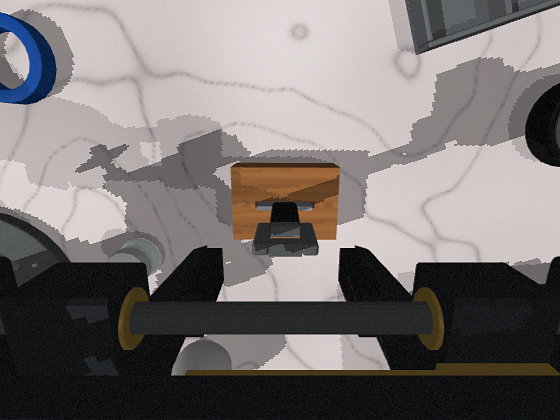

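View pics/c9.png

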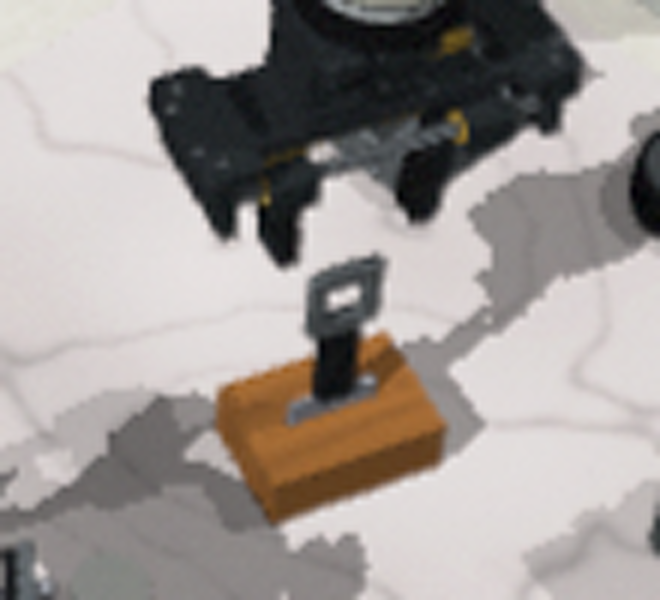

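Emit:
play_rows --plan '[[0.06, [0, 0, 0.032], [0, 0, 0]], [0.06, [0, 0, 0.032], [0, 0, 0]], [0.06, [0, 0, 0], [0, 0, 0]], [0.06, [0, 0, 0], [0, 0, 0]]]'

```text
t: 8.2
tcp_pos: [607.0, 174.7, 140.3]
tool_rot: [[0.305, 0.952, 0.003], [0.952, -0.305, 0.001], [0.002, 0.003, -1.0]]
wrist_force: [0.2, 0.3, 0.5]
finger_gap: 60.3
```

```bash
python3 - <<'E'
from h import *
s=telemetry.get_state();print(s['tcp_pos'],s['finger_gap'],s['tool_rot'])
snap('wrist','w8');snap('scene','scene5');crop('scene5',260,150,370,250,6,'c10')
plan([(605.5,175.5,130,72.4,1)],grip=0.06)
E
```

```text
[606.9870192  174.7437666  140.34722281] 60.28078435859546 [[ 3.05139942e-01  9.52301830e-01  3.29251418e-03]
 [ 9.52306074e-01 -3.05143683e-01  6.88765201e-04]
 [ 1.66060226e-03  2.92531148e-03 -9.99994342e-01]]
[[0.06, [-0.0006, -0.0026, 0.0115], [0.31, -0.19, -0.15]]]
end [605.5 175.5 130. ] 1
```

View pics/c10.png

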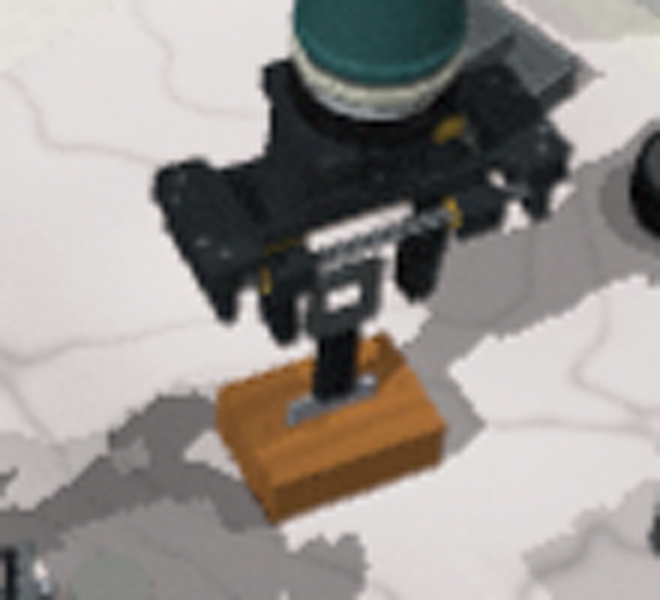

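View pics/w8.png

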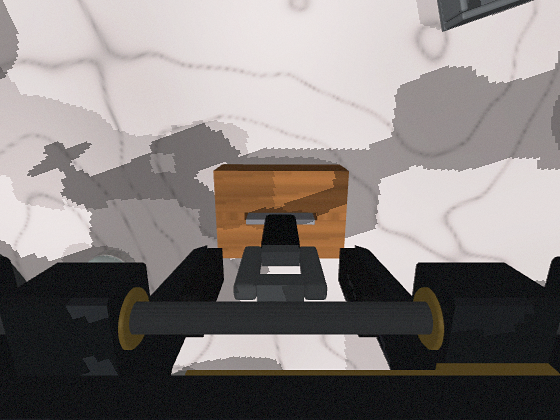

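Emit:
play_rows --plan '[[0.06, [0, -0.001, 0.008], [0, 0, 0]], [0.06, [0, 0, 0], [0, 0, 0]], [0.06, [0, 0, 0], [0, 0, 0]]]'

```text
t: 8.6
tcp_pos: [605.0, 175.5, 130.2]
tool_rot: [[0.304, 0.953, 0.001], [0.953, -0.304, 0.0], [0.001, 0.001, -1.0]]
wrist_force: [0.9, 0.2, 0.1]
finger_gap: 60.0
```

Good pose. Close with 45 N.

Emit:
play_rows --plan '[[0.0, [0, 0, 0], [0, 0, 0]], [0.0, [0, 0, 0], [0, 0, 0]], [0.0, [0, 0, 0], [0, 0, 0]], [0.0, [0, 0, 0], [0, 0, 0]], [0.0, [0, 0, 0], [0, 0, 0]]]' --grip_force 45

```text
t: 9.1
tcp_pos: [605.1, 175.5, 129.9]
tool_rot: [[0.304, 0.953, 0.001], [0.953, -0.304, 0.0], [0.001, 0.001, -1.0]]
wrist_force: [0.2, -0.7, 0.3]
finger_gap: 39.4
```

Emit:
play_rows --plan '[[0.0, [0, 0, -0.01], [0, 0, 0]], [0.0, [0, 0, -0.02], [0, 0, 0]], [0.0, [0, 0, -0.03], [0, 0, 0]], [0.0, [0, 0, -0.045], [0, 0, 0]], [0.0, [0, 0, -0.045], [0, 0, 0]], [0.0, [0, 0, -0.045], [0, 0, 0]], [0.0, [0, 0, -0.035], [0, 0, 0]], [0.0, [0, 0, 0], [0, 0, 0]], [0.0, [0, 0, 0], [0, 0, 0]]]'

```text
t: 10.0
tcp_pos: [605.0, 175.5, 361.1]
tool_rot: [[0.304, 0.953, 0.003], [0.953, -0.304, 0.001], [0.002, 0.003, -1.0]]
wrist_force: [0.1, -0.8, -1.6]
finger_gap: 39.3
```

```bash
python3 - <<'E'
from h import *
np.set_printoptions(precision=1,suppress=True)
s=telemetry.get_state();print(s['tcp_pos'],s['finger_gap'],s['wrist_force'])
snap('wrist','w9')
a=np.load('pics/w9.npz')
v,u=np.mgrid[0:420,0:560]
r=np.linalg.inv(a['K'])@np.stack([u.ravel(),v.ravel(),np.ones(u.size)])*a['d'].ravel()
P=((a['R']@r).T+a['t']); L=(P-s['tcp_pos'])@s['tool_rot']
m=(abs(L[:,0])<21)&(abs(L[:,1])<8)&(L[:,2]<0)&(L[:,2]>-40); print(m.sum(),L[m].min(0),L[m].max(0),L[m].mean(0))
e=np.radians(196.6);C=np.array([610,-171.])
q=C+145*np.array([np.cos(e),np.sin(e)]); print(q)
plan([(*q,360,106.6)],grip=0)
E
```

```text
[605.  175.5 361.1] 39.27560959469032 [ 0.1 -0.8 -1.6]
1874 [-21.   -8.  -24.2] [21.   7.9 -0. ] [ -0.7  -3.2 -11. ]
[ 471.  -212.4]
[[0, [-0.0455, -0.001, -0.0001], [0, 0, -3.81]], [0, [-0.0454, -0.004, -0.0001], [-0.01, 0, -3.82]], [0, [-0.045, -0.007, -0.0002], [0, 0, -3.81]], [0, [-0.0445, -0.01, -0.0001], [0, 0, -3.82]], [0, [-0.0436, -0.0129, -0.0001], [0, 0, -3.81]], [0, [-0.0427, -0.0158, -0.0001], [-0.01, 0, -3.81]], [0, [-0.0416, -0.0186, -0.0001], [0, 0, -3.82]], [0, [-0.0403, -0.0214, -0.0002], [0, 0.01, -3.81]], [0, [-0.0387, -0.0239, -0.0001], [-0.01, 0, -3.82]]]
end [ 471.1 -212.4  360. ] 9
```

View pics/w9.png

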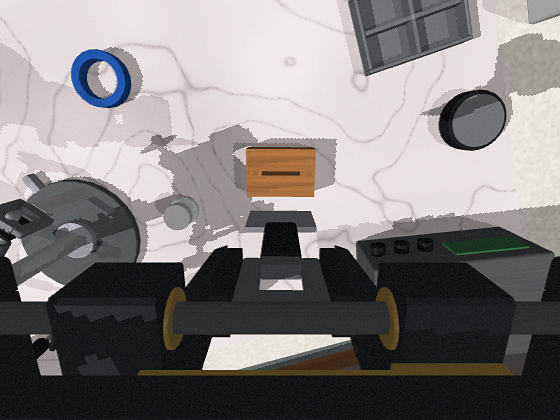

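```bash
python3 - <<'E'
from h import *
crop('w9',220,200,345,310,6,'c11')
E
```

```text
(no output)
```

View pics/c11.png

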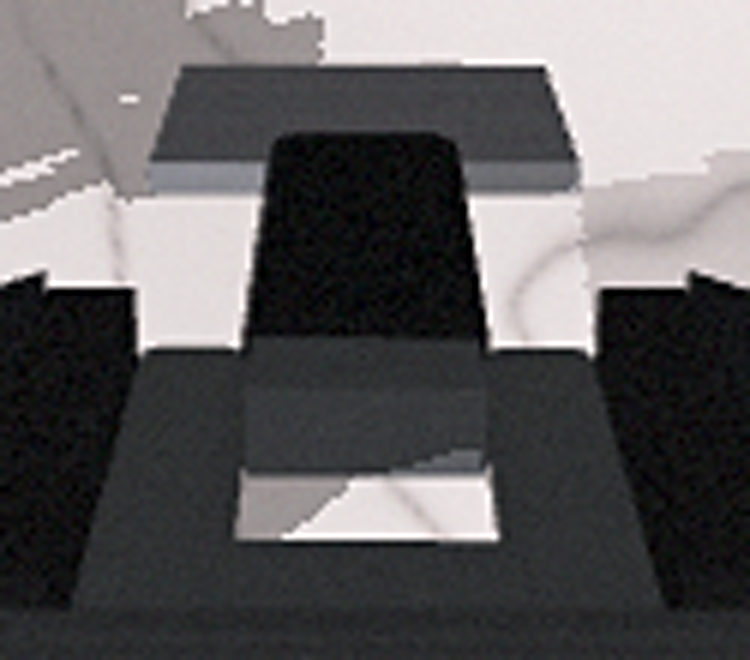

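Emit:
play_rows --plan '[[0, [-0.0455, -0.001, 0], [0, 0, -3.81]], [0, [-0.0454, -0.004, 0], [0, 0, -3.82]], [0, [-0.045, -0.007, 0], [0, 0, -3.81]], [0, [-0.0445, -0.01, 0], [0, 0, -3.82]], [0, [-0.0436, -0.0129, 0], [0, 0, -3.81]], [0, [-0.0427, -0.0158, 0], [0, 0, -3.81]], [0, [-0.0416, -0.0186, 0], [0, 0, -3.82]], [0, [-0.0403, -0.0214, 0], [0, 0, -3.81]], [0, [-0.0387, -0.0239, 0], [0, 0, -3.82]], [0, [0, 0, 0], [0, 0, 0]]]'

```text
t: 11.05
tcp_pos: [468.6, -216.2, 356.3]
tool_rot: [[-0.281, 0.96, -0.005], [0.96, 0.281, 0.001], [0.002, -0.005, -1.0]]
wrist_force: [0.3, 0.9, -0.8]
finger_gap: 39.1
```

```bash
python3 - <<'E'
from h import *
np.set_printoptions(precision=1,suppress=True)
tp=np.array([605.,175.5,361.1]);a=np.radians(72.3);R=Rd(72.3)
for n,x,y in [('headbot',195,356),('L mid',190,470),('R mid',560,470),('below win',365,365),('above win',365,560),('headtop',365,598)]:
    print(n,R.T@(w('w9',220+x/6,200+y/6)-tp))
A=np.load('pics/w9.npz');t=A['t'];Rr=A['R'];K=A['K']
def onplane(x,y,yl):
    r=R.T@(Rr@np.linalg.inv(K)@np.array([220+x/6,200+y/6,1.]));o=R.T@(t-tp); return o+r*(yl-o[1])/r[1]
for yl in (-4,-3):
  for n,x,y in [('headbot',195,352),('winbot',365,388),('wintop',365,541),('winL',240,480),('winR',494,480),('headL',105,480),('headR',628,480)]: print(yl,n,onplane(x,y,yl))
s=telemetry.get_state();print(s['tcp_pos'])
E
```

```text
headbot [-14.   -2.9  20.6]
L mid [-12.8  -2.6   1.2]
R mid [15.  -3.1  0.3]
below win [ 0.5 -3.5 17.5]
above win [  0.4  -2.6 -11.5]
headtop [  0.3  -3.  -16.9]
-4 headbot [-13.9  -4.   19. ]
-4 winbot [ 0.4 -4.  12.2]
-4 wintop [  0.4  -4.  -11.4]
-4 winL [-8.7 -4.  -2.9]
-4 winR [ 9.8 -4.  -2.9]
-4 headL [-18.6  -4.   -2.9]
-4 headR [19.6 -4.  -2.9]
-3 headbot [-14.1  -3.   21.2]
-3 winbot [ 0.4 -3.  14.2]
-3 wintop [ 0.4 -3.  -9.7]
-3 winL [-8.9 -3.  -1.1]
-3 winR [10.  -3.  -1.1]
-3 headL [-18.9  -3.   -1.1]
-3 headR [19.9 -3.  -1.1]
[ 468.6 -216.2  356.3]
```

```bash
cat > hk.py <<'E'
from h import *
np.set_printoptions(precision=2,suppress=True)
e=np.radians(196.6);C=np.array([610.,-171.])
def tgt(rad,z): # TCP target for eye radius rad (eye 1 mm inward of TCP, 0.5 along x)
    u=np.array([np.cos(e),np.sin(e)]); xx=Rd(106.6)[:2,0]
    q=C+(rad+1)*u-0.5*xx; return (*q,z,106.6)
def where():
    s=telemetry.get_state();R=s['tool_rot'];p=s['tcp_pos']+R@np.array([.5,1,2.7]);u=np.array([np.cos(e),np.sin(e)]);d=p[:2]-C
    f=s['wrist_force']
    print('eye rad %.1f lat %.1f z %.1f'%(d@u,d@[-u[1],u[0]],p[2]),'ang',np.degrees(np.arctan2(R[1,0],R[0,0])).round(2),'tilt',R[:,2].round(4),'F out %.1f lat %.1f z %.1f'%(f[:2]@u,f[:2]@[-u[1],u[0]],f[2]),'gap',round(s['finger_gap'],1),'t',s['t'])
E
python3 - <<'E'
from hk import *
where()
plan([tgt(135,300),tgt(135,206.5)],grip=0)
E
```

```text
eye rad 147.4 lat 2.4 z 353.6 ang 106.33 tilt [-0.  0. -1.] F out -0.6 lat -0.8 z -0.8 gap 39.1 t 11.05
[[0, [0.0012, 0.0063, 0.0281], [-0.13, -0.05, -0.14]], [0, [0.0012, 0.0063, 0.0282], [-0.13, -0.06, -0.13]], [0, [0, 0, 0.0467], [0, 0, -0]], [0, [0, 0, 0.0468], [0, 0, -0]]]
end [ 479.8 -210.3  206.5] 4
```

Emit:
play_rows --plan '[[0, [0.0012, 0.005, 0.0281], [0, 0, -0.14]], [0, [0.0012, 0.005, 0.0282], [0, 0, -0.13]], [0, [0, 0, 0.044], [0, 0, 0]], [0, [0, 0, 0.044], [0, 0, 0]], [0, [0, 0, 0], [0, 0, 0]], [0, [0, 0, 0], [0, 0, 0]], [0, [0, 0, 0], [0, 0, 0]]]'

```text
t: 11.75
tcp_pos: [481.9, -207.3, 217.3]
tool_rot: [[-0.29, 0.957, 0.003], [0.957, 0.29, -0.001], [-0.002, 0.003, -1.0]]
wrist_force: [-0.3, -0.0, -0.7]
finger_gap: 39.4
```

```bash
python3 - <<'E'
from hk import *
where()
snap('wrist','w10');snap('scene','scene6');crop('scene6',160,160,300,330,4,'c12')
plan([tgt(125,206.2)],grip=0)
E
```

```text
eye rad 132.1 lat -2.3 z 214.6 ang 106.88 tilt [ 0. -0. -1.] F out 0.3 lat -0.1 z -0.7 gap 39.4 t 11.75
[[0, [-0.0018, 0.0067, 0.012], [0.26, 0.18, 0.27]]]
end [ 489.4 -207.5  206.2] 1
```

View pics/w10.png

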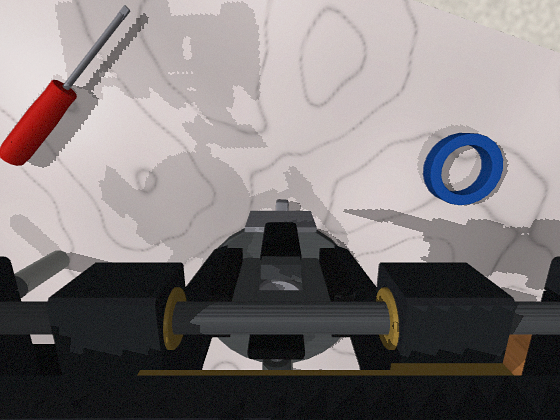

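View pics/c12.png

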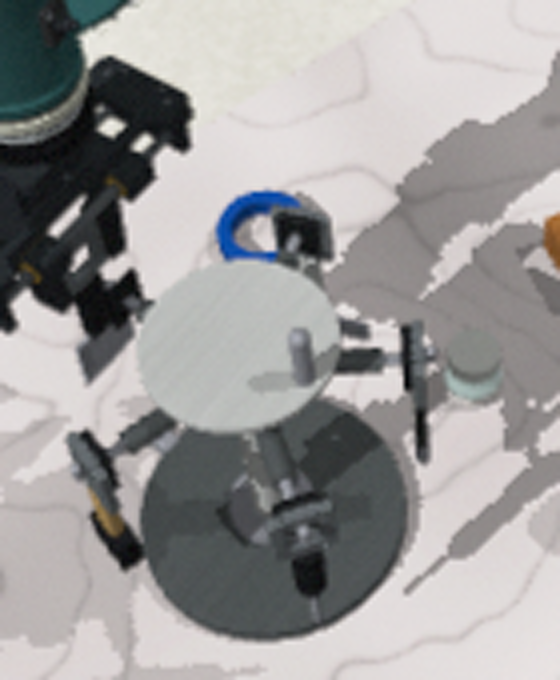

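Emit:
play_rows --plan '[[0, [-0.002, 0.001, 0.011], [0, 0, 0.3]], [0, [0, 0, 0], [0, 0, 0]], [0, [0, 0, 0], [0, 0, 0]], [0, [0, 0, 0], [0, 0, 0]]]'

```text
t: 12.25
tcp_pos: [482.3, -208.8, 204.5]
tool_rot: [[-0.285, 0.958, 0.001], [0.958, 0.285, 0.0], [-0.0, 0.001, -1.0]]
wrist_force: [-1.2, -1.1, -0.5]
finger_gap: 39.0
```

```bash
python3 - <<'E'
from hk import *
where()
snap('wrist','w11');snap('scene','scene7');crop('scene7',160,190,270,300,5,'c13');crop('w11',220,200,345,310,6,'c14')
plan([tgt(120,206.2)],grip=0)
E
```

```text
eye rad 132.2 lat -0.8 z 201.8 ang 106.56 tilt [ 0.  0. -1.] F out 1.5 lat 0.7 z -0.5 gap 39.0 t 12.25
[[0, [-0.0008, 0.0122, -0.0017], [0.07, 0.01, -0.03]]]
end [ 494.2 -206.1  206.2] 1
```

View pics/c14.png

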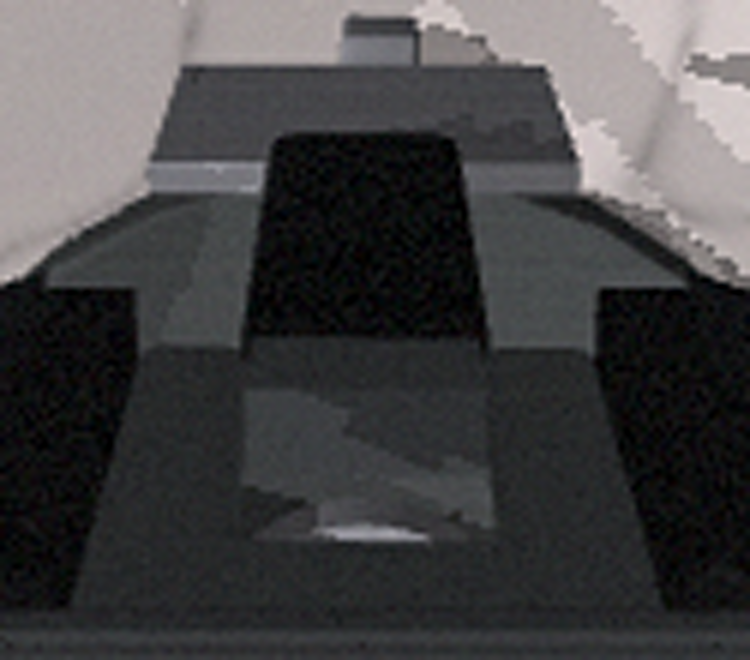

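View pics/c13.png

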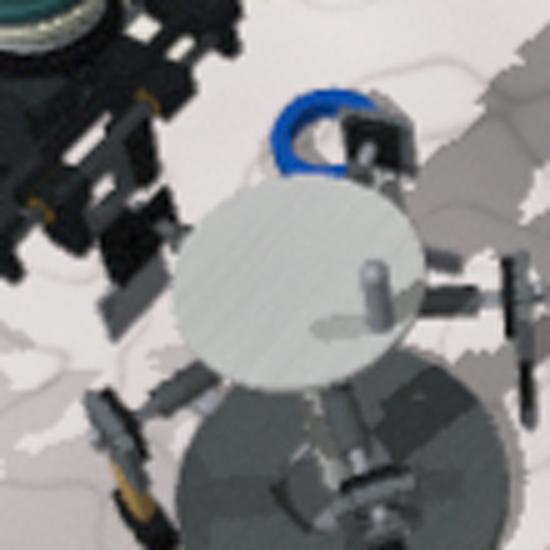

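Emit:
play_rows --plan '[[0, [-0.0008, 0.004, -0.002], [0, 0, 0]], [0, [0, 0.004, 0], [0, 0, 0]], [0, [0, 0.002, 0], [0, 0, 0]], [0, [0, 0, 0], [0, 0, 0]], [0, [0, 0, 0], [0, 0, 0]]]'

```text
t: 12.85
tcp_pos: [492.1, -206.5, 206.3]
tool_rot: [[-0.285, 0.958, 0.001], [0.958, 0.285, 0.0], [0.0, 0.001, -1.0]]
wrist_force: [-0.8, 0.3, -1.9]
finger_gap: 39.2
```

```bash
python3 - <<'E'
from hk import *
where()
E
```

```text
eye rad 122.1 lat -0.1 z 203.6 ang 106.59 tilt [ 0.  0. -1.] F out 0.6 lat -0.5 z -1.9 gap 39.2 t 12.85
```

Emit:
play_rows --plan '[[0, [0, 0.004, 0], [0, 0, 0]], [0, [0, 0.004, 0], [0, 0, 0]], [0, [0, 0.003, 0], [0, 0, 0]], [0, [0, 0.003, 0], [0, 0, 0]], [0, [0, 0, 0], [0, 0, 0]], [0, [0, 0, 0], [0, 0, 0]]]'

```text
t: 13.45
tcp_pos: [505.5, -202.6, 206.3]
tool_rot: [[-0.285, 0.958, 0.001], [0.958, 0.285, 0.0], [0.0, 0.001, -1.0]]
wrist_force: [-0.6, -0.2, -1.6]
finger_gap: 39.5
```

```bash
python3 - <<'E'
from hk import *
where()
snap('wrist','w12');crop('w12',220,200,345,310,6,'c15')
E
```

```text
eye rad 108.1 lat -0.1 z 203.6 ang 106.59 tilt [ 0.  0. -1.] F out 0.6 lat 0.0 z -1.6 gap 39.5 t 13.45
```

View pics/c15.png

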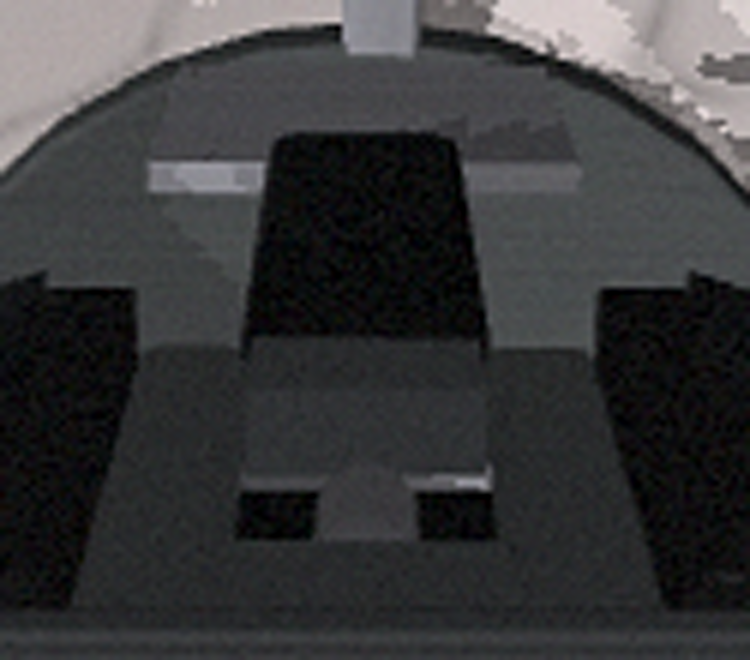

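Emit:
play_rows --plan '[[0, [0, 0.002, 0], [0, 0, 0]], [0, [0, 0.002, 0], [0, 0, 0]], [0, [0, 0.001, 0], [0, 0, 0]], [0, [0, 0, 0], [0, 0, 0]], [0, [0, 0, 0], [0, 0, 0]]]'

```text
t: 14.0
tcp_pos: [510.3, -201.2, 206.4]
tool_rot: [[-0.285, 0.958, 0.001], [0.958, 0.285, 0.0], [-0.0, 0.001, -1.0]]
wrist_force: [0.6, 1.0, -0.8]
finger_gap: 39.7
```

```bash
python3 -c "
from hk import *
where()"
```

```text
eye rad 103.2 lat -0.1 z 203.7 ang 106.58 tilt [ 0.  0. -1.] F out -0.9 lat -0.7 z -0.8 gap 39.7 t 14.0
```

Emit:
play_rows --plan '[[0, [0, 0.001, 0], [0, 0, 0]], [0, [0, 0.001, 0], [0, 0, 0]], [0, [0, 0.001, 0], [0, 0, 0]], [0, [0, 0, 0], [0, 0, 0]], [0, [0, 0, 0], [0, 0, 0]]]'

```text
t: 14.5
tcp_pos: [512.6, -200.5, 206.3]
tool_rot: [[-0.285, 0.958, -0.0], [0.958, 0.285, 0.0], [0.0, -0.0, -1.0]]
wrist_force: [-4.8, -1.9, 0.6]
finger_gap: 39.6
```

```bash
python3 -c "
from hk import *
where()"
```

```text
eye rad 100.7 lat -0.1 z 203.6 ang 106.58 tilt [-0.  0. -1.] F out 5.2 lat 0.4 z 0.6 gap 39.6 t 14.5
```

Emit:
play_rows --plan '[[0, [0, 0.001, 0], [0, 0, 0]], [0, [0, 0.001, 0], [0, 0, 0]], [0, [0, 0.001, 0], [0, 0, 0]], [0, [0, 0.001, 0], [0, 0, 0]], [0, [0, 0, 0], [0, 0, 0]], [0, [0, 0, 0], [0, 0, 0]]]'

```text
t: 15.1
tcp_pos: [515.5, -199.6, 206.2]
tool_rot: [[-0.286, 0.958, -0.002], [0.958, 0.286, -0.0], [0.0, -0.002, -1.0]]
wrist_force: [-8.2, -2.0, 2.4]
finger_gap: 39.4
```

```bash
python3 -c "
from hk import *
where()"
```

```text
eye rad 97.7 lat -0.1 z 203.5 ang 106.59 tilt [-0. -0. -1.] F out 8.4 lat -0.5 z 2.4 gap 39.4 t 15.1
```

Emit:
play_rows --plan '[[0, [0, 0.001, 0], [0, 0, 0]], [0, [0, 0.001, 0], [0, 0, 0]], [0, [0, 0.001, 0], [0, 0, 0]], [0, [0, 0, 0], [0, 0, 0]], [0, [0, 0, 0], [0, 0, 0]]]'

```text
t: 15.6
tcp_pos: [517.6, -198.9, 206.2]
tool_rot: [[-0.285, 0.958, -0.004], [0.958, 0.285, -0.001], [0.001, -0.004, -1.0]]
wrist_force: [-10.6, -2.8, 3.4]
finger_gap: 39.2
```

```bash
python3 -c "
from hk import *
where()"
```

```text
eye rad 95.5 lat -0.1 z 203.4 ang 106.59 tilt [-0. -0. -1.] F out 10.9 lat -0.3 z 3.4 gap 39.2 t 15.6
```

Emit:
play_rows --plan '[[0, [0, 0.001, 0], [0, 0, 0]], [0, [0, 0, 0.001], [0, 0, 0]], [0, [0, 0, 0.001], [0, 0, 0]], [0, [0, 0, 0], [0, 0, 0]]]'

```text
t: 16.0
tcp_pos: [518.5, -198.8, 204.5]
tool_rot: [[-0.286, 0.958, -0.004], [0.958, 0.286, -0.001], [0.0, -0.004, -1.0]]
wrist_force: [-12.4, -3.3, 5.1]
finger_gap: 39.3
```

```bash
python3 -c "
from hk import *
where()"
```

```text
eye rad 94.6 lat -0.0 z 201.8 ang 106.59 tilt [-0. -0. -1.] F out 12.9 lat -0.4 z 5.1 gap 39.3 t 16.0
```

Emit:
play_rows --plan '[[0, [0, 0, 0.001], [0, 0, 0]], [0, [0, 0, 0.001], [0, 0, 0]], [0, [0, 0, 0.001], [0, 0, 0]], [0, [0, 0, 0], [0, 0, 0]]]'

```text
t: 16.4
tcp_pos: [518.6, -198.8, 201.5]
tool_rot: [[-0.286, 0.958, -0.004], [0.958, 0.286, -0.001], [0.0, -0.004, -1.0]]
wrist_force: [-11.8, -3.8, 5.0]
finger_gap: 39.0
```

```bash
python3 -c "
from hk import *
where()
snap('wrist','w13');crop('w13',220,200,345,310,6,'c16')"
```

```text
eye rad 94.6 lat 0.0 z 198.8 ang 106.59 tilt [-0. -0. -1.] F out 12.4 lat 0.3 z 5.0 gap 39.0 t 16.4
```

View pics/c16.png

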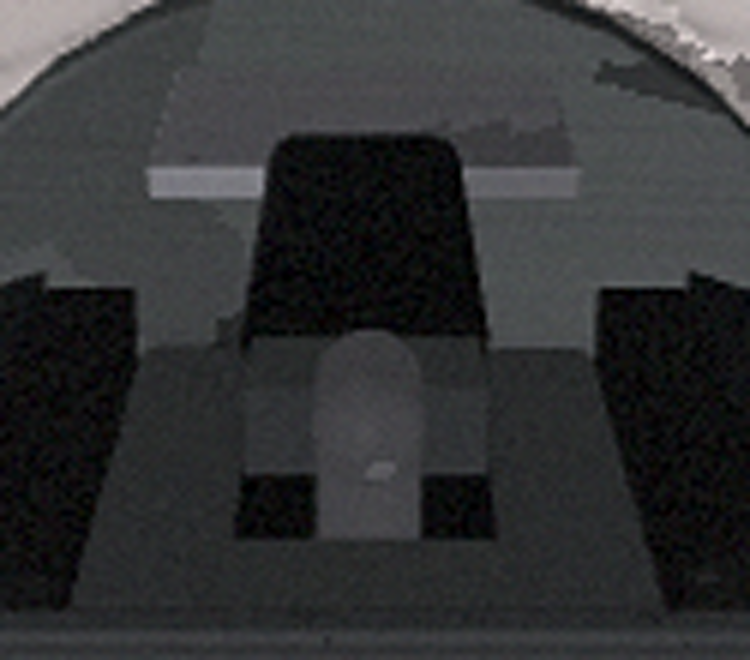

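Emit:
play_rows --plan '[[0, [0, 0, 0.001], [0, 0, 0]], [0, [0, 0, 0.001], [0, 0, 0]], [0, [0, 0, 0.001], [0, 0, 0]], [0, [0, 0, 0], [0, 0, 0]]]'

```text
t: 16.85
tcp_pos: [518.6, -198.8, 198.5]
tool_rot: [[-0.286, 0.958, -0.004], [0.958, 0.286, -0.001], [0.0, -0.004, -1.0]]
wrist_force: [-11.4, -4.1, 4.2]
finger_gap: 39.2
```

```bash
python3 -c "
from hk import *
where()"
```

```text
eye rad 94.6 lat 0.1 z 195.8 ang 106.59 tilt [-0. -0. -1.] F out 12.1 lat 0.7 z 4.2 gap 39.2 t 16.85
```

Emit:
play_rows --plan '[[0, [0, -0.001, 0.0005], [0, 0, 0]], [0, [0, -0.001, 0.0005], [0, 0, 0]], [0, [0, 0, 0.0005], [0, 0, 0]], [0, [0, 0, 0.0005], [0, 0, 0]], [0, [0, 0, 0], [0, 0, 0]]]'

```text
t: 17.35
tcp_pos: [517.1, -199.3, 196.5]
tool_rot: [[-0.285, 0.958, -0.003], [0.958, 0.285, -0.001], [0.0, -0.003, -1.0]]
wrist_force: [-9.7, -3.0, 4.7]
finger_gap: 39.5
```

```bash
python3 -c "
from hk import *
where()"
```

```text
eye rad 96.1 lat 0.1 z 193.8 ang 106.59 tilt [-0. -0. -1.] F out 10.1 lat 0.1 z 4.7 gap 39.5 t 17.35
```

Now 0.5 mm steps by feel.

Emit:
play_rows --plan '[[0, [0, 0, 0.0005], [0, 0, 0]], [0, [0, 0, 0.0005], [0, 0, 0]], [0, [0, 0, 0], [0, 0, 0]]]'

```text
t: 17.65
tcp_pos: [517.2, -199.3, 195.5]
tool_rot: [[-0.286, 0.958, -0.003], [0.958, 0.286, -0.001], [0.0, -0.003, -1.0]]
wrist_force: [-10.1, -3.5, 4.1]
finger_gap: 39.3
```

```bash
python3 -c "
from hk import *
where()"
```

```text
eye rad 96.1 lat 0.1 z 192.8 ang 106.59 tilt [-0. -0. -1.] F out 10.7 lat 0.5 z 4.1 gap 39.3 t 17.65
```

Emit:
play_rows --plan '[[0, [0, 0, 0.0005], [0, 0, 0]], [0, [0, 0, 0], [0, 0, 0]], [0, [0, 0, 0.0005], [0, 0, 0]], [0, [0, 0, 0], [0, 0, 0]]]'

```text
t: 18.05
tcp_pos: [517.2, -199.3, 194.7]
tool_rot: [[-0.285, 0.958, -0.003], [0.958, 0.285, -0.001], [0.0, -0.003, -1.0]]
wrist_force: [-11.4, -3.3, 4.9]
finger_gap: 39.6
```

```bash
python3 -c "
from hk import *
where()"
```

```text
eye rad 96.0 lat 0.1 z 192.0 ang 106.59 tilt [-0. -0. -1.] F out 11.9 lat -0.1 z 4.9 gap 39.6 t 18.05
```

Emit:
play_rows --plan '[[0, [0, 0, 0.0005], [0, 0, 0]], [0, [0, 0, 0], [0, 0, 0]], [0, [0, 0, 0], [0, 0, 0]]]'

```text
t: 18.35
tcp_pos: [517.2, -199.3, 194.6]
tool_rot: [[-0.285, 0.958, -0.003], [0.958, 0.285, -0.001], [0.0, -0.003, -1.0]]
wrist_force: [-10.7, -1.9, 7.3]
finger_gap: 39.3
```

```bash
python3 -c "
from hk import *
where()"
```

```text
eye rad 96.0 lat 0.1 z 191.9 ang 106.59 tilt [-0. -0. -1.] F out 10.8 lat -1.3 z 7.3 gap 39.3 t 18.35
```

Emit:
play_rows --plan '[[0, [0, -0.0005, 0], [0, 0, 0]], [0, [0, -0.0005, 0], [0, 0, 0]], [0, [0, -0.0005, 0], [0, 0, 0]], [0, [0, -0.0005, 0], [0, 0, 0]], [0, [0, 0, 0], [0, 0, 0]], [0, [0, 0, 0], [0, 0, 0]]]'

```text
t: 18.95
tcp_pos: [516.2, -199.6, 194.7]
tool_rot: [[-0.285, 0.958, -0.001], [0.958, 0.285, -0.0], [-0.0, -0.001, -1.0]]
wrist_force: [-8.0, -2.6, 4.9]
finger_gap: 39.2
```

```bash
python3 -c "
from hk import *
where()"
```

```text
eye rad 97.1 lat 0.1 z 192.0 ang 106.59 tilt [-0. -0. -1.] F out 8.4 lat 0.2 z 4.9 gap 39.2 t 18.95
```

Emit:
play_rows --plan '[[0, [0, -0.0005, 0], [0, 0, 0]], [0, [0, -0.0005, 0], [0, 0, 0]], [0, [0, -0.0005, 0], [0, 0, 0]], [0, [0, 0, 0], [0, 0, 0]], [0, [0, 0, 0], [0, 0, 0]]]'

```text
t: 19.45
tcp_pos: [515.6, -199.8, 194.6]
tool_rot: [[-0.285, 0.958, 0.001], [0.958, 0.285, -0.0], [-0.0, 0.001, -1.0]]
wrist_force: [-6.1, -0.3, 5.3]
finger_gap: 39.5
```

```bash
python3 -c "
from hk import *
where()"
```

```text
eye rad 97.6 lat 0.1 z 191.9 ang 106.58 tilt [ 0. -0. -1.] F out 5.9 lat -1.4 z 5.3 gap 39.5 t 19.45
```

Emit:
play_rows --plan '[[0.048, [0, 0, 0], [0, 0, 0]], [0.052, [0, 0, 0], [0, 0, 0]], [0.058, [0, 0, 0], [0, 0, 0]], [0.058, [0, 0, 0], [0, 0, 0]], [0.058, [0, 0, 0], [0, 0, 0]]]'

```text
t: 19.95
tcp_pos: [515.7, -199.6, 193.8]
tool_rot: [[-0.285, 0.958, 0.001], [0.958, 0.285, 0.0], [-0.0, 0.001, -1.0]]
wrist_force: [-0.3, 0.4, -0.8]
finger_gap: 58.0
```

```bash
python3 -c "
from hk import *
where()
snap('wrist','w14');snap('scene','scene8');crop('scene8',160,190,270,300,5,'c18');crop('w14',200,180,360,310,5,'c17')"
```

```text
eye rad 97.5 lat -0.0 z 191.1 ang 106.57 tilt [ 0.  0. -1.] F out 0.2 lat -0.5 z -0.8 gap 58.0 t 19.95
```

View pics/c17.png

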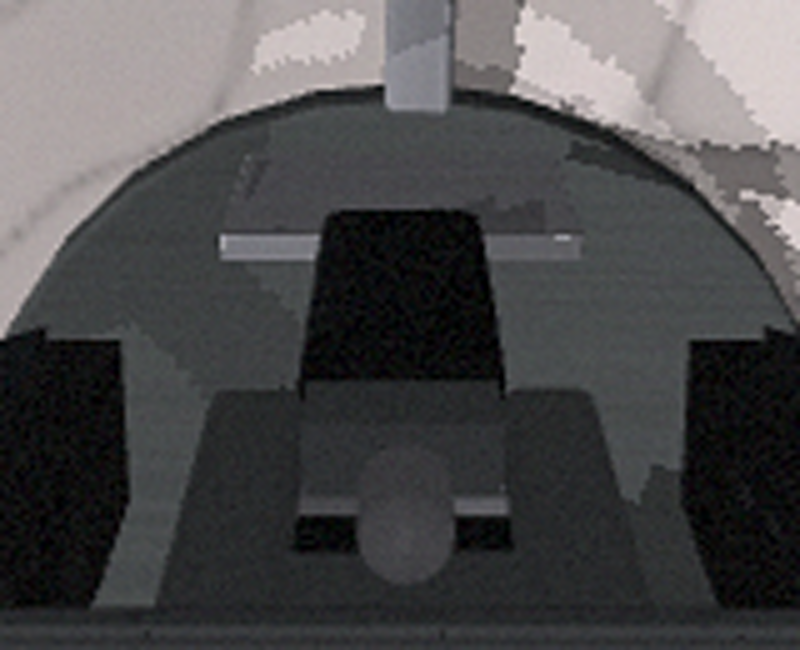

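View pics/c18.png

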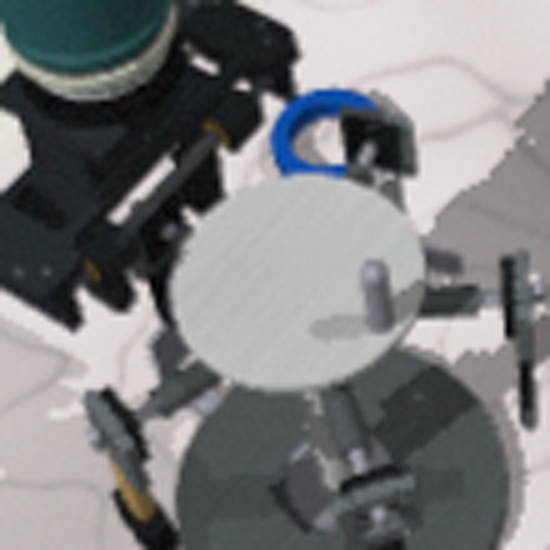

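Emit:
play_rows --plan '[[0.058, [0, 0, -0.015], [0, 0, 0]], [0.058, [0, 0, -0.03], [0, 0, 0]], [0.058, [0, 0, -0.04], [0, 0, 0]], [0.058, [0, 0, -0.04], [0, 0, 0]], [0.058, [0, -0.03, -0.03], [0, 0, 0]], [0.058, [0, -0.04, 0], [0, 0, 0]], [0.058, [0, 0, 0], [0, 0, 0]], [0.058, [0, 0, 0], [0, 0, 0]]]'

```text
t: 20.85
tcp_pos: [448.1, -219.8, 350.2]
tool_rot: [[-0.284, 0.959, 0.003], [0.959, 0.284, -0.001], [-0.001, 0.003, -1.0]]
wrist_force: [-0.1, -0.1, -0.2]
finger_gap: 57.9
```

```bash
python3 - <<'E'
from hk import *
where()
snap('wrist','w15');snap('scene','scene9');snap('top','top9');crop('scene9',160,190,270,300,5,'c20');crop('w15',200,160,360,300,5,'c19')
a=np.load('pics/w15.npz')
v,u=np.mgrid[0:420,0:560]
r=np.linalg.inv(a['K'])@np.stack([u.ravel(),v.ravel(),np.ones(u.size)])*a['d'].ravel()
P=((a['R']@r).T+a['t']);d=P[:,:2]-C;uu=np.array([np.cos(e),np.sin(e)]);rad=d@uu;lat=d@[-uu[1],uu[0]]
m=(rad>90)&(rad<103)&(abs(lat)>9)&(abs(lat)<22)&(P[:,2]>185)&(P[:,2]<225)
print(m.sum(),P[m][:,2].max(),np.percentile(P[m][:,2],[50,90]),rad[m].min(),rad[m].max(),lat[m].min(),lat[m].max())
E
```

```text
eye rad 168.1 lat 0.1 z 347.5 ang 106.49 tilt [ 0. -0. -1.] F out 0.1 lat 0.1 z -0.2 gap 57.9 t 20.85
514 219.85447192850023 [211.19 216.01] 90.14382512627019 102.83427829936419 -19.819246572648286 20.273623365974995
```

View pics/c19.png

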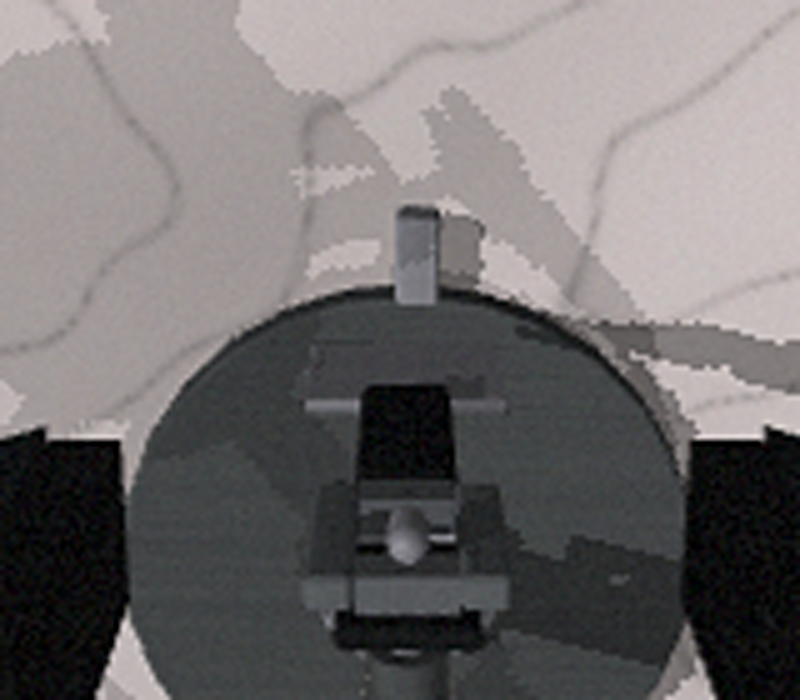

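View pics/c20.png

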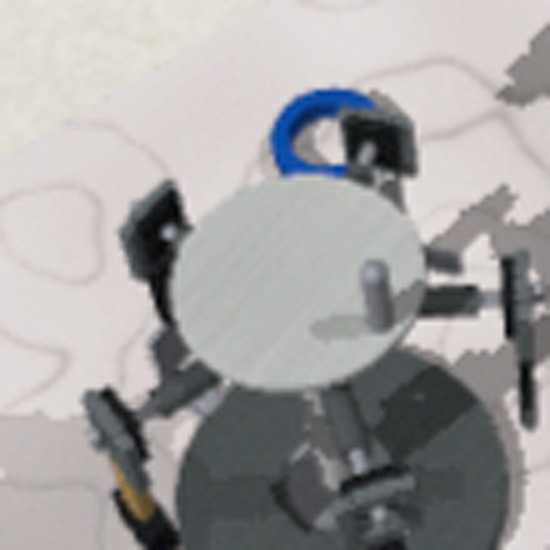

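```bash
python3 - <<'E'
from hk import *
a=np.load('pics/w15.npz')
v,u=np.mgrid[0:420,0:560]
r=np.linalg.inv(a['K'])@np.stack([u.ravel(),v.ravel(),np.ones(u.size)])*a['d'].ravel()
P=((a['R']@r).T+a['t']);d=P[:,:2]-C;uu=np.array([np.cos(e),np.sin(e)]);rad=d@uu;lat=d@[-uu[1],uu[0]]
for l,h in [(-19,-15),(-12,-6),(6,12),(15,19)]:
    m=(rad>95)&(rad<101)&(lat>l)&(lat<h)&(P[:,2]>205)&(P[:,2]<225); print(l,m.sum(),P[m][:,2].mean(),rad[m].min(),rad[m].max())
b=np.load('pics/top0.npz')['p'].astype(int);c=np.load('pics/top9.npz')['p'].astype(int)
print(abs(b-c).sum(2)[60:290,60:480].max(), [ (x,y) for x,y in [(144,193),(160,240),(284,260),(410,240),(275,150),(345,190)] ])
cv2.imwrite('pics/diff.png',np.clip(abs(b-c),0,255).astype('uint8'))
E
```

```text
-19 25 214.55853499540692 95.43555841342139 100.76687938766429
-12 36 214.0956154846199 95.1247163764028 100.98903496196027
6 38 213.51468861772435 95.5097823747715 100.94948301292833
15 29 214.5974229061195 95.54926740888864 100.92744031537337
416 [(144, 193), (160, 240), (284, 260), (410, 240), (275, 150), (345, 190)]
```

View pics/top9.png

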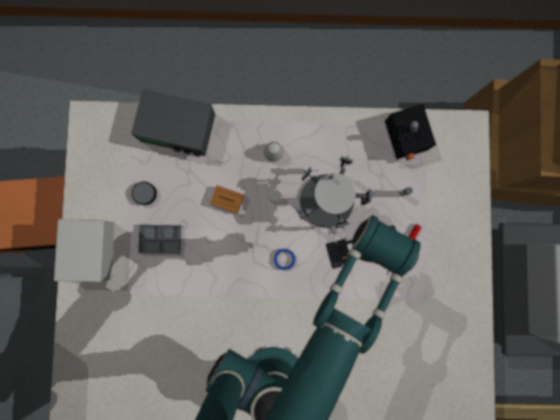

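Head top at 214.2 mm puts the eye's centre about 7.8 mm below the bar's axis, which is home. The bystanders are unmoved and the arm is clear, so I'm handing in.

```bash
python3 -c "
from h import *
print(env.sign_off())"
```

```text
the job is handed in; nothing more can be done
None
```

The scraper now hangs on the empty hook over the index tab, and I handed the job in at about 21 s. `sign_off` gives no verdict, so the result below rests on my own checks.

- **Carousel:** I pinched the turn pin and led it round about 89° until the empty hook stood over the tab. My images put the hook at −163.4° and the tab at −164° to −165.5°. That is at most about 4 mm apart, against the 15 mm limit.
- **Scraper:** I lifted it out of the block and threaded its eye over the hook's tip. I pressed it against the collar with about 13 N at most (roughly 14 N with rubbing included). I then lowered it by feel until it stopped on the bar, eased it out against the tip and let go.
- **Last checks:**
  - The head's top measured about 214.2 mm, so the eye's centre is roughly 7.8 mm below the bar's axis.
  - At release the eye's centre was about 98 mm from the carousel axis and nearly central on the bar.
  - The head's top is level from side to side, and the arm is clear with no force on the wrist.
  - In the top view the bystanders looked unmoved. The screwdriver was partly hidden by the arm there, but the arm never came near it.

No check failed. The tab's angle read about 1° differently in two views, which is well inside the tolerance.

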